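Dock the roller rack and clip in the texture rollers

ROBOT

A 6-joint arm with a two-finger parallel gripper is mounted at the origin on a cart in front of the work surface, level with it; the furniture and walls round the work are solid. World frame = base frame: x ahead of the robot, y to its left, z up, the work surface at z = 0. Lengths are in mm, angles in rad, forces in N, time in s.
With the tool pointing down it reaches from about 275 to 1000 mm from the base axis. Payload 8.4 kg.
Tool frame: the origin (TCP) lies between the finger pads; the fingertips stand r.tips_ahead ahead of it and the grasp point (between the pads) lies 6 mm ahead of it (r.tips_ahead is the distance from the TCP to the fingertips, in mm); z points along the fingers, y is the line along which they close (so a half turn about z gives the same grasp; the last joint's range is limited). The gripper opens to 85 mm and grips with 20 to 120 N. Pads are 22 mm wide; open, the fingers measure 114 mm over their backs; the gripper's body (76 mm by 85 mm) begins 54 mm behind the grasp point. The pads swing forward as they close: fully open they stand 13 mm farther back than shut.
Start: joints at [-0.002, 0.353, 1.633, -0, 1.155, -0.002], TCP at [625.002, -0, 256.281] pointing down, gripper open.
Joint ranges: [-2.63, 2.63], [-0.92, 2.1], [0.06, 2.66], [-1.3, 4.44], [0, 2.69], [-3.02, 3.02]. Speed limits (rad/s): [2.22, 2.22, 2.79, 3.14, 3.14, 3.14].

INTERFACE

Orientations are given as [roll, pitch, yaw] about the fixed x, y, z axes, in that order (R = Rz(yaw) Ry(pitch) Rx(roll)).
In Python, from rig import r gives the robot as it stands.
- The arm moves only by the tool carry_out, never from a script. Its arguments are lists of equal length, an entry for each row: "delta_pos": the shift along the tool's x, y, z in m, a list of three; "rot": the turn, a rotation vector about the tool's x, y, z in degrees, a list of three. A call has 1 to 8 rows; each row is the pose to reach, as a shift and turn from the pose commanded when the call began, along the tool's axes at that moment; what a row does not reach only later rows make up. A row lasts 1/8 s, in which the tool goes at most 62.5 mm and 10.7 degrees, less where a joint would pass 70% of its speed; a pose out of reach is approached as far as the arm can. A call with a gripper value outside its range is refused whole. "claw" is the finger opening in m, from 0 to 0.0854, set as the call begins (left out, the last holds). The fingers move at their own pace and stop on an object; "grip_force" is the grip in N (left out, the last holds). Time passes only in rows, so rows that repeat a pose let the fingers close. It gives the time, the measured TCP pose, the force, the opening and the grip force at its end, in the units of the state.
- r.sense(): the state, without advancing time (a new reading comes with each control period).
- r.grab_frame(name): name is "scene" or "side" or "wrist"; returns the picture (400x640x3 uint8, blue, green, red); there is no depth.
- r.camera_info(name): a dict with "fx", "fy", "cx", "cy" (pixels), "pose" (4x4, takes a point from camera to world coordinates); the wrist camera has in their place "hand_eye" (4x4, takes a point from camera to tool coordinates, whose origin is the TCP and whose axes are the flange's). Camera axes: x right, y down, z forward; pixel columns grow to the right and rows downward; lengths in mm; the calibration is good to about 2 mm. A picture is of the moment at which its call begins: read the wrist's pose just before it. camera_info takes no time and is no camera call.
- r.sign_off(): hands the job in; it is judged then, once.
Trained networks look in the newest picture that a camera, given by its name, has taken for a name from the list of things; names that differ only in an ending like _2 or _b are one class to them, and where a whole thing is asked for, a point or a joint stands for the part that bears it (a point fixed in the world has none). Each returns a list of dicts, best first, with "p" (0 to 1); they miss things now and then, are a little off and sometimes report something else, mostly with a low value. They report only what shows in the picture. A call takes as long as a camera call.
- r.recognise(thing, camera): "box" ([left, top, right, bottom] in pixels, round what is visible of it).
- r.cut_out(thing, camera): "mask" (400x640 bool, what is visible of it) and "box" ([left, top, right, bottom] in pixels, round what is visible of it).
The state is a dict: "clock": time; "qpos": joint angles; "qvel": joint speeds; "joint_efforts": joint torques, N m; "eef_pos": TCP position; "tcp_rot": TCP orientation; "contact_force": force on the tool from outside, world axes, zero at the start; "wrist_torque": the same for the moment, N m; "opening": opening from 0.0 (shut) to 1.0 (fully open); "grasp_force": force on a finger pad.
Only numpy, scipy, OpenCV 4.12 (cv2) and the standard library are available. Lean on these libraries where they do the work, as an engineer would, in place of code of your own. Each camera call takes 0.05 s, during which the arm holds its last target. There are 200 camera calls.

TASK

Slide the roller rack, by its fin handle, square and flush into the corner of the wooden fence, up against both bars, before any roller goes into it. Then snap every texture roller that lies on the table fully home in a pair of spring clips of its own size, thick rollers in the wide clips and slim ones in the narrow clips, and leave the loaded rack still snug in the corner. Do not knock over the cup or the pot.

Things in the scene. Friction and masses are not known exactly. Their poses are not given: they have to be found in the camera images.
- fence_corner (a point): inner corner, at table level, of the L-shaped wooden fence fixed to the table; two bars 18 mm high and 22 mm thick. The back bar runs from the corner along this frame's -y (270 mm), its face looks to -x; the side bar runs along -x (230 mm), its face looks to -y. z is up.
- rack_corner (a point): the far left lower corner of the rack's base board, at the underside; this corner belongs in the fence corner, with the axes of both frames parallel. The board is 200 mm (x) by 244 mm (y) by 10 mm and reaches from here along -x and -y; it is loose on the table, the rack weighs 0.7 kg and slides at about 5 N when not pressed down.
- rack_handle (a point): the rack's upright fin handle, 36 mm long (x) and 14 mm thick (y), standing on the near edge of the board to 63 mm above the table; this point is in the middle of the fin 48 mm above the table, at x -175 and y -122 mm from rack_corner; axes parallel to the rack's. Grip it across its thickness, from above.
- bay_thick_1 (a point): bay for a thick roller (the outer left one, 95 mm left (+y) of the rack's middle line), two clips for a 34 mm barrel: this is the place of the roller's middle when fully home, 48 mm above the table; x runs along the seated roller, away from the handle, z up. An unsnapped barrel rests on the lips about 21 mm higher.
- bay_thick_2 (a point): bay for a thick roller (second from the left, 29 mm left (+y) of the rack's middle line), two clips for a 34 mm barrel: this is the place of the roller's middle when fully home, 48 mm above the table; x runs along the seated roller, away from the handle, z up. An unsnapped barrel rests on the lips about 21 mm higher.
- bay_slim_1 (a point): bay for a slim roller (third from the left, 33 mm right (-y) of the rack's middle line), two clips for a 24 mm barrel: this is the place of the roller's middle when fully home, 48 mm above the table; x runs along the seated roller, away from the handle, z up. An unsnapped barrel rests on the lips about 15 mm higher.
- bay_slim_2 (a point): bay for a slim roller (the outer right one, 91 mm right (-y) of the rack's middle line), two clips for a 24 mm barrel: this is the place of the roller's middle when fully home, 48 mm above the table; x runs along the seated roller, away from the handle, z up. An unsnapped barrel rests on the lips about 15 mm higher.
- thick_roller_a_center (a point): texture roller with a thick barrel: wooden, 140 mm long; cylindrical barrel 34 mm in diameter and 112 mm long with dark pattern bands about its middle, and a square knob 38x38x14 mm on each end that keeps it from rolling; 110 g; its origin is at the middle of the roller (19 mm above the table when it lies on a flat of its knobs); its x axis runs along the roller. May be absent.
- thick_roller_b_center (a point): texture roller with a thick barrel: wooden, 140 mm long; cylindrical barrel 34 mm in diameter and 112 mm long with dark pattern bands about its middle, and a square knob 38x38x14 mm on each end that keeps it from rolling; 110 g; its origin is at the middle of the roller (19 mm above the table when it lies on a flat of its knobs); its x axis runs along the roller. May be absent.
- slim_roller_a_center (a point): texture roller with a slim barrel: like the thick ones (140 mm long, same 38 mm square end knobs) but the barrel is 24 mm in diameter; 80 g; its origin is at the middle of the roller (19 mm above the table when it lies on a flat of its knobs); its x axis runs along the roller. May be absent.
- slim_roller_b_center (a point): texture roller with a slim barrel: like the thick ones (140 mm long, same 38 mm square end knobs) but the barrel is 24 mm in diameter; 80 g; its origin is at the middle of the roller (19 mm above the table when it lies on a flat of its knobs); its x axis runs along the roller. May be absent.
- thick_roller_a: the thick roller a as a body; origin 19 mm below its middle
- thick_roller_b: the thick roller b as a body; origin 19 mm below its middle
- slim_roller_a: the slim roller a as a body; origin 19 mm below its middle
- slim_roller_b: the slim roller b as a body; origin 19 mm below its middle
- rack: the roller rack; origin at the middle of its underside. Each bay has two C-shaped clips open upward, 38 mm before and behind its point along x, 14 mm wide, each of two sprung jaws. A barrel pushed straight down (8 to 15 N) spreads the jaws and snaps onto the saddles. Clips hold the barrel between its knobs: 11 mm of play either way along x. Neighbouring bays are 58 to 66 mm apart
- cup_small: small translucent cup 71 mm wide and 84 mm tall, standing loose to the right behind the rack; origin at its foot
- pot_teal: teal pot with a red lid, 62 mm wide and 64 mm tall, standing loose to the right; origin at its foot

How it is judged (in metres and radians):
On the way, in this order (a step that is already met when the one before it is completed fails the run):
1. the rack is square and flush in the fence corner, with every roller still on the table (x of rack_corner in the frame of fence_corner between -0.004 and 0.004 m and y of rack_corner in the frame of fence_corner between -0.004 and 0.004 m and angle between the x axis of rack_corner and the x axis of fence_corner, either way round below 0.03 rad and height (world z) of rack_corner below 0.004 m and height (world z) of each of thick_roller_a_center, thick_roller_b_center, slim_roller_a_center, slim_roller_b_center below 0.032 m), for 0.2 s.
2. every roller is snapped home in a bay of its size (((z of thick_roller_a_center in the frame of bay_thick_1 between -0.004 and 0.004 m and y of thick_roller_a_center in the frame of bay_thick_1 between -0.004 and 0.004 m and x of thick_roller_a_center in the frame of bay_thick_1 between -0.013 and 0.013 m and angle between the x axis of thick_roller_a_center and the x axis of bay_thick_1, either way round below 0.06 rad) or (z of thick_roller_a_center in the frame of bay_thick_2 between -0.004 and 0.004 m and y of thick_roller_a_center in the frame of bay_thick_2 between -0.004 and 0.004 m and x of thick_roller_a_center in the frame of bay_thick_2 between -0.013 and 0.013 m and angle between the x axis of thick_roller_a_center and the x axis of bay_thick_2, either way round below 0.06 rad)) and ((z of thick_roller_b_center in the frame of bay_thick_1 between -0.004 and 0.004 m and y of thick_roller_b_center in the frame of bay_thick_1 between -0.004 and 0.004 m and x of thick_roller_b_center in the frame of bay_thick_1 between -0.013 and 0.013 m and angle between the x axis of thick_roller_b_center and the x axis of bay_thick_1, either way round below 0.06 rad) or (z of thick_roller_b_center in the frame of bay_thick_2 between -0.004 and 0.004 m and y of thick_roller_b_center in the frame of bay_thick_2 between -0.004 and 0.004 m and x of thick_roller_b_center in the frame of bay_thick_2 between -0.013 and 0.013 m and angle between the x axis of thick_roller_b_center and the x axis of bay_thick_2, either way round below 0.06 rad)) and ((z of slim_roller_a_center in the frame of bay_slim_1 between -0.004 and 0.004 m and y of slim_roller_a_center in the frame of bay_slim_1 between -0.004 and 0.004 m and x of slim_roller_a_center in the frame of bay_slim_1 between -0.013 and 0.013 m and angle between the x axis of slim_roller_a_center and the x axis of bay_slim_1, either way round below 0.06 rad) or (z of slim_roller_a_center in the frame of bay_slim_2 between -0.004 and 0.004 m and y of slim_roller_a_center in the frame of bay_slim_2 between -0.004 and 0.004 m and x of slim_roller_a_center in the frame of bay_slim_2 between -0.013 and 0.013 m and angle between the x axis of slim_roller_a_center and the x axis of bay_slim_2, either way round below 0.06 rad)) and ((z of slim_roller_b_center in the frame of bay_slim_1 between -0.004 and 0.004 m and y of slim_roller_b_center in the frame of bay_slim_1 between -0.004 and 0.004 m and x of slim_roller_b_center in the frame of bay_slim_1 between -0.013 and 0.013 m and angle between the x axis of slim_roller_b_center and the x axis of bay_slim_1, either way round below 0.06 rad) or (z of slim_roller_b_center in the frame of bay_slim_2 between -0.004 and 0.004 m and y of slim_roller_b_center in the frame of bay_slim_2 between -0.004 and 0.004 m and x of slim_roller_b_center in the frame of bay_slim_2 between -0.013 and 0.013 m and angle between the x axis of slim_roller_b_center and the x axis of bay_slim_2, either way round below 0.06 rad))), for 0.2 s.
At the end, for the whole second after the job is handed in: The rack's corner is within 4 mm of the fence corner along both bars and square to it within 0.03 rad; every roller present lies in a bay of its own size, its middle within 4 mm of home in height and sideways and 13 mm along, parallel to the bay within 0.06 rad; all at rest (all of step 2 and x of rack_corner in the frame of fence_corner between -0.004 and 0.004 m and y of rack_corner in the frame of fence_corner between -0.004 and 0.004 m and angle between the x axis of rack_corner and the x axis of fence_corner, either way round below 0.03 rad and height (world z) of rack_corner below 0.004 m and linear speed of each of thick_roller_a, thick_roller_b, slim_roller_a, slim_roller_b, rack below 0.02 m/s); the robot touches nothing.
It fails at once if the small cup is knocked over (angle between cup_small's own z axis and vertical above 0.6 rad).
It fails at once if the teal pot is knocked over (angle between pot_teal's own z axis and vertical above 0.6 rad).
Of thick_roller_a, thick_roller_b, slim_roller_a, slim_roller_b only 3 to 4 are there at a start; the rules pass over those that are not, and their reading is None.
At some moment in a run one of thick_roller_a, thick_roller_b, slim_roller_a, slim_roller_b may be knocked a few centimetres aside while the robot is not near it.
Once in a run the grip may slacken for a moment while it holds something.
It also fails if it takes over 208 s, if anything falls off the work surface, if the arm or the gripper's body presses on something with over 40 N, if the wrist force passes 120 N, or if a joint passes its speed limit or range.

## Working session

There is one attempt and no reset: what is moved stays moved. The work goes in short steps, Python scripts to look and compute and a tool call to move; the robot and the scene stay as the last step left them, time stands still between calls to the robot, and variables do not carry over. Pictures are saved under pics/ and viewed, at most 14 in all, crops included, and the job is handed in when it is done.

Besides the shell and the picture viewer there is one more tool, called after "Request:" in YAML: its name, and indented under it one key for each argument. carry_out: Moves the arm, as the interface text tells. Its arguments: {"type":"object","properties":{"delta_pos":{"type":"array","items":{"type":"array","items":{"type":"number"}}},"rot":{"type":"array","items":{"type":"array","items":{"type":"number"}}},"claw":{"type":"number"},"grip_force":{"type":"number"}},"required":["delta_pos","rot"]}

```bash
mkdir -p pics; ls
python3 - <<'E'
from rig import r
import cv2, numpy as np
print(r.sense()); print(r.tips_ahead)
for n in ("scene","side","wrist"):
    print(n, {k:(np.round(v,3).tolist() if not np.isscalar(v) else v) for k,v in r.camera_info(n).items()})
ims=[r.grab_frame(n) for n in ("scene","side","wrist")]
cv2.imwrite("pics/scene0.png",ims[0]);cv2.imwrite("pics/side0.png",ims[1]);cv2.imwrite("pics/wrist0.png",ims[2])
for c in ("scene","side"):
  for t in ("rack","rack_handle","thick_roller_a","slim_roller_a","cup_small","pot_teal"):
    print(c,t,[(round(d["p"],2),np.round(d["box"]).tolist()) for d in r.recognise(t,c)])
E
```

```text
pics
{'clock': 0.0, 'qpos': array([-2.38992240e-03,  3.53669046e-01,  1.63414952e+00,  2.73872678e-05,
        1.15516601e+00, -2.38913484e-03]), 'qvel': array([-2.51688466e-04, -5.71755064e-04, -3.83749720e-05,  3.07422380e-04,
       -2.53968572e-03,  4.38059624e-04]), 'joint_efforts': array([-2.03471049e-03, -6.05236173e+01, -3.42063046e+01, -2.62302356e-04,
        9.48130677e-03,  3.61521288e-06]), 'eef_pos': array([6.24559774e+02, 1.53122231e-02, 2.55542007e+02]), 'tcp_rot': array([-3.14020080e+00, -2.83655680e-05,  1.57078444e+00]), 'contact_force': array([ 0.33314961, -0.92506631, -1.20560062]), 'wrist_torque': array([ 0.05142085, -0.0019785 , -0.01008864]), 'grasp_force': 0.0, 'opening': 1.004002991409506}
25.0
scene {'fx': 518.1941364090605, 'fy': 518.1941364090605, 'cx': 322.6148581886232, 'cy': 194.94564116489636, 'pose': [[0.621, -0.475, 0.624, -286.478], [-0.784, -0.389, 0.484, -689.726], [0.013, -0.79, -0.613, 916.311], [0.0, 0.0, 0.0, 1.0]]}
side {'fx': 469.60779995045846, 'fy': 469.60779995045846, 'cx': 322.6408822721033, 'cy': 195.9335775631784, 'pose': [[-1.0, 0.0,
[... 656 characters left out ...]
ne cup_small [(0.89, [338.0, 160.0, 364.0, 197.0])]
scene pot_teal [(0.72, [436.0, 211.0, 461.0, 247.0]), (0.39, [336.0, 162.0, 365.0, 198.0])]
side rack [(0.98, [286.0, 191.0, 360.0, 257.0]), (0.67, [310.0, 152.0, 327.0, 175.0])]
side rack_handle [(0.92, [286.0, 195.0, 361.0, 258.0]), (0.66, [312.0, 151.0, 330.0, 172.0])]
side thick_roller_a [(0.76, [310.0, 150.0, 331.0, 174.0]), (0.55, [311.0, 173.0, 327.0, 194.0]), (0.47, [289.0, 195.0, 360.0, 260.0])]
side slim_roller_a [(0.84, [349.0, 165.0, 364.0, 195.0]), (0.73, [340.0, 150.0, 367.0, 171.0]), (0.19, [285.0, 195.0, 363.0, 256.0])]
side cup_small [(0.64, [256.0, 185.0, 281.0, 215.0])]
side pot_teal [(0.72, [273.0, 150.0, 294.0, 169.0])]
```

Run:
```python
import cv2
a=cv2.imread("pics/scene0.png");b=cv2.imread("pics/side0.png")
cv2.imwrite("pics/s1.png",cv2.resize(a[130:330,210:480],None,fx=2.9,fy=2.9,interpolation=cv2.INTER_CUBIC))
```

```text
(no output)
```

View pics/s1.png

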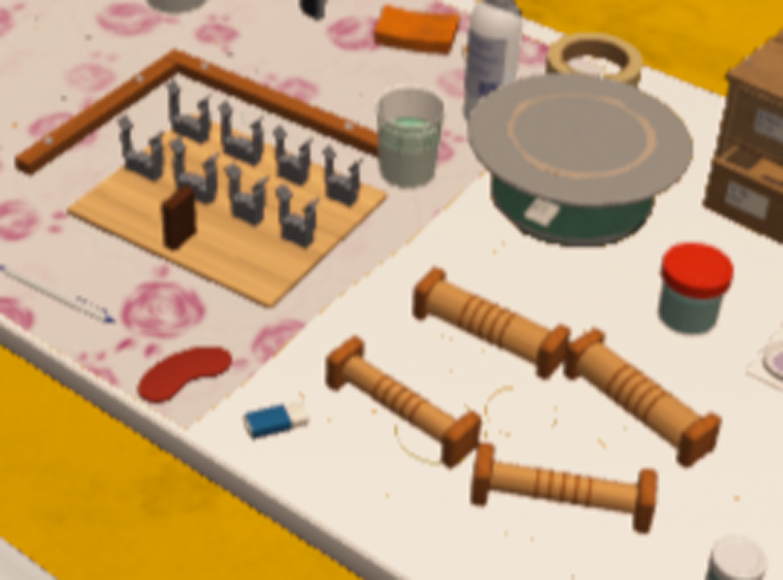

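View pics/wrist0.png

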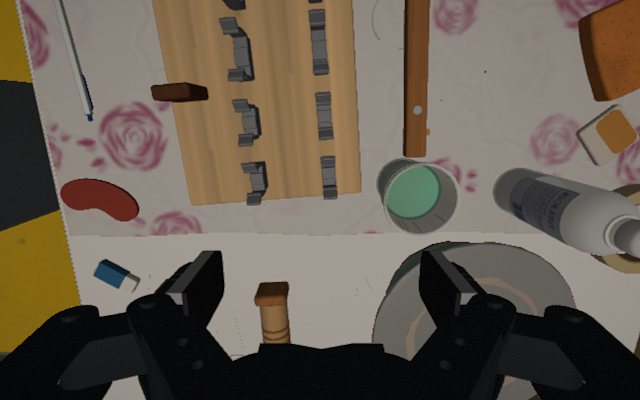

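Both pictures show two thick rollers, two slim ones, and the rack slightly turned and away from the fence. Scene crop: board corners at about (70,211), (272,304) and (385,196), fence corner at (175,60). I'll write helpers and get coarse positions.

```bash
cat > h.py <<'E'
from rig import r
import numpy as np, cv2
from scipy.spatial.transform import Rotation as R
def T_tool(s=None):
    s=s or r.sense(); T=np.eye(4); T[:3,:3]=R.from_euler('xyz',s["tcp_rot"]).as_matrix(); T[:3,3]=s["eef_pos"]; return T
def cam(name,T=None):
    i=r.camera_info(name); K=np.array([[i["fx"],0,i["cx"]],[0,i["fy"],i["cy"]],[0,0,1]])
    P=np.array(i["pose"]) if "pose" in i else (T_tool() if T is None else T)@np.array(i["hand_eye"])
    return K,P
def w(name,px,z=0.,T=None):
    K,P=cam(name,T); px=np.atleast_2d(np.array(px,float))
    d=(P[:3,:3]@np.linalg.inv(K)@np.c_[px,np.ones(len(px))].T).T
    return P[:3,3]+d*((z-P[2,3])/d[:,2])[:,None]
def proj(name,X,T=None):
    K,P=cam(name,T); X=np.atleast_2d(X); c=(X-P[:3,3])@P[:3,:3]; u=c@K.T; return u[:,:2]/u[:,2:]
E
python3 - <<'E'
from h import *
f=lambda x,y:(210+x/2.9,130+y/2.9)
print("board z10",w("scene",[f(70,209),f(272,300),f(385,194)],10).round())
print("fencetop corner,left end,right end",w("scene",[f(176,52),f(20,158),f(380,135)],18).round())
print("handle top",w("scene",[f(180,190)],63).round())
print("rollers L R ends z19",w("scene",[f(430,295),f(553,350),f(585,355),f(698,438),f(345,362),f(460,440),f(482,475),f(645,500)],19).round())
print("pot,cup foot",w("scene",[f(690,320),f(408,180)],5).round())
print("wrist board",w("wrist",[(190,205),(361,192)],10).round(), w("wrist",[(405,155),(405,0)],18).round())
E
```

```text
board z10 [[454. 196.  10.]
 [476. -38.  10.]
 [665. -25.  10.]]
fencetop corner,left end,right end [[714. 299.  18.]
 [472. 286.  18.]
 [732.  32.  18.]]
handle top [[494.  87.  63.]]
rollers L R ends z19 [[ 563. -150.   19.]
 [ 572. -272.   19.]
 [ 584. -297.   19.]
 [ 559. -417.   19.]
 [ 448. -143.   19.]
 [ 436. -269.   19.]
 [ 417. -303.   19.]
 [ 475. -415.   19.]]
pot,cup foot [[ 696. -341.    5.]
 [ 703.  -25.    5.]]
wrist board [[474. -37.  10.]
 [671. -21.  10.]] [[717.  22.  18.]
 [707. 172.  18.]]
```

Request:
carry_out:
  delta_pos:
    - [0.06, -0.06, -0.06]
    - [0.12, -0.125, -0.12]
    - [0.12, -0.125, -0.144]
    - [0.12, -0.125, -0.144]
    - [0.12, -0.125, -0.144]
    - [0.12, -0.125, -0.144]
    - [0.12, -0.125, -0.144]
    - [0.12, -0.125, -0.144]
  rot:
    - [0, 0, -10]
    - [0, 0, -20]
    - [0, 0, -31]
    - [0, 0, -42]
    - [0, 0, -53]
    - [0, 0, -64]
    - [0, 0, -74]
    - [0, 0, -85]

```text
clock: 1.75
eef_pos: [499.9, 120.0, 400.4]
tcp_rot: [3.142, 0.0, 3.051]
contact_force: [0.9, -0.4, 0.3]
opening: 0.997
grasp_force: 0.0
```

Request:
carry_out:
  delta_pos:
    - [0, 0, 0]
    - [0, 0, 0]
    - [0, 0, 0]
  rot:
    - [0, 0, -10]
    - [0, 0, -10]
    - [0, 0, -10]

```text
clock: 2.12
eef_pos: [500.0, 120.0, 400.3]
tcp_rot: [3.142, 0.0, -3.068]
contact_force: [-0.3, -0.8, -0.2]
opening: 1.002
grasp_force: 0.0
```

Run:
```python
from h import *
T=T_tool();np.save("T1.npy",T);print(T.round(3))
im=r.grab_frame("wrist");cv2.imwrite("pics/w1.png",im)
for t in ("rack","rack_handle"):
    print(t,[(round(d["p"],2),np.round(d["box"]).tolist()) for d in r.recognise(t,"wrist")])
```

```text
[[-9.97000e-01 -7.40000e-02  0.00000e+00  4.99976e+02]
 [-7.40000e-02  9.97000e-01  0.00000e+00  1.20015e+02]
 [-0.00000e+00  0.00000e+00 -1.00000e+00  4.00347e+02]
 [ 0.00000e+00  0.00000e+00  0.00000e+00  1.00000e+00]]
rack [(0.88, [217.0, 130.0, 385.0, 252.0]), (0.55, [214.0, 262.0, 256.0, 322.0])]
rack_handle [(0.76, [221.0, 132.0, 383.0, 253.0])]
```

View pics/w1.png

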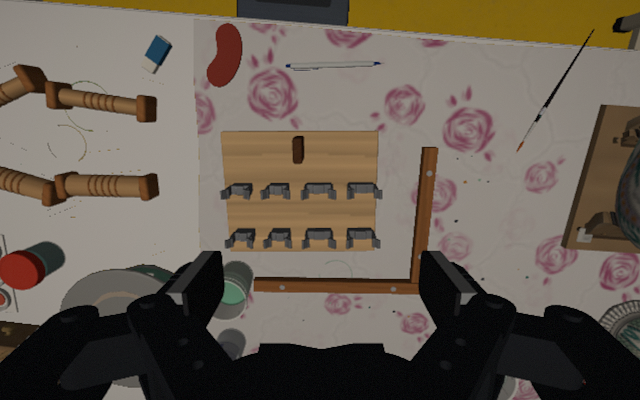

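Run:
```python
import cv2
a=cv2.imread("pics/w1.png")
cv2.imwrite("pics/w1c.png",cv2.resize(a[120:300,205:445],None,fx=3.3,fy=3.3,interpolation=cv2.INTER_CUBIC))
```

```text
(no output)
```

View pics/w1c.png

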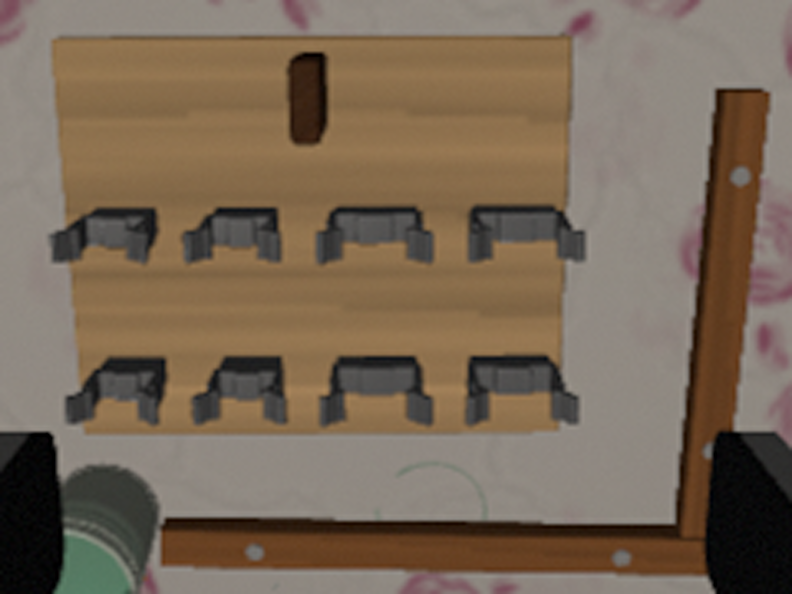

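Run:
```python
from h import *
T=np.load("T1.npy"); f=lambda *p:[(205+x/3.3,120+y/3.3) for x,y in p]
B=w("wrist",f((53,38),(572,38),(558,431),(84,434)),10,T);print("board NR,NL,FL,FR",B.round(1).tolist())
for a,b in((0,1),(1,2),(2,3),(3,0)): d=B[b]-B[a];print(np.linalg.norm(d).round(1),np.degrees(np.arctan2(d[1],d[0])).round(2))
b0=w("wrist",f((165,520),(680,527)),0,T);b1=w("wrist",f((165,533),(680,538)),18,T)
s0=w("wrist",f((678,530),(715,92)),0,T);s1=w("wrist",f((685,530),(722,92)),18,T)
for q in(b0,b1,s0,s1): d=q[0]-q[1];print(q.round(1).tolist(),np.degrees(np.arctan2(d[1],d[0])).round(2))
print("fin top",w("wrist",f((294,56),(324,56),(290,142),(318,142)),63,T).round(1).tolist())
```

```text
board NR,NL,FL,FR [[472.9, -34.8, 10.0], [455.4, 204.2, 10.0], [650.7, 220.4, 10.0], [670.1, -20.4, 10.0]]
239.7 94.2
196.0 4.74
241.6 -85.4
197.7 -175.81
[[721.1, 19.9, 0.0], [705.1, 293.7, 0.0]] -86.65
[[718.6, 23.4, 18.0], [702.0, 288.4, 18.0]] -86.41
[[707.0, 292.9, 0.0], [475.8, 277.0, 0.0]] 3.93
[[697.2, 290.3, 18.0], [474.2, 274.6, 18.0]] 4.03
fin top [[468.9, 80.7, 63.0], [468.0, 93.1, 63.0], [504.9, 80.8, 63.0], [504.0, 92.7, 63.0]]
```

Request:
carry_out:
  delta_pos:
    - [0.0154, -0.0324, 0.05]
    - [0.0154, -0.0324, 0.11]
    - [0.0154, -0.0324, 0.17]
    - [0.0154, -0.0324, 0.23]
    - [0.0154, -0.0324, 0.27]
    - [0.0154, -0.0324, 0.31]
    - [0.0154, -0.0324, 0.335]
    - [0.0154, -0.0324, 0.346]
  rot:
    - [0, 0, 0]
    - [0, 0, 0]
    - [0, 0, 0]
    - [0, 0, 0]
    - [0, 0, 0]
    - [0, 0, 0]
    - [0, 0, 0]
    - [0, 0, 0]

```text
clock: 3.28
eef_pos: [486.5, 86.4, 53.0]
tcp_rot: [-3.141, -0.002, -3.065]
contact_force: [-0.4, -0.0, 0.5]
opening: 0.999
grasp_force: 0.0
```

Request:
carry_out:
  delta_pos:
    - [0, 0, 0]
    - [0, 0, 0]
    - [0, 0, 0]
    - [0, 0, 0]
    - [0, 0, 0]
    - [0, 0, 0]
  rot:
    - [0, 0, 0]
    - [0, 0, 0]
    - [0, 0, 0]
    - [0, 0, 0]
    - [0, 0, 0]
    - [0, 0, 0]
  claw: 0.0
  grip_force: 60

```text
clock: 4.03
eef_pos: [487.7, 86.5, 55.1]
tcp_rot: [-3.142, 0.001, -3.064]
contact_force: [-1.6, -1.4, 8.1]
opening: 0.154
grasp_force: 59.4
```

Request:
carry_out:
  delta_pos:
    - [-0.008, 0.009, 0]
    - [-0.016, 0.018, 0]
    - [-0.024, 0.027, 0]
    - [-0.032, 0.036, 0]
    - [-0.04, 0.045, 0]
    - [-0.046, 0.053, 0]
    - [-0.049, 0.056, 0]
    - [-0.049, 0.056, 0]
  rot:
    - [0, 0, 0]
    - [0, 0, 0.2]
    - [0, 0, 0.5]
    - [0, 0, 0.5]
    - [0, 0, 0.5]
    - [0, 0, 0.5]
    - [0, 0, 0.5]
    - [0, 0, 0.5]

```text
clock: 5.03
eef_pos: [530.5, 145.1, 55.1]
tcp_rot: [-3.14, -0.003, -3.074]
contact_force: [-6.8, -7.7, 14.0]
opening: 0.157
grasp_force: 42.1
```

Run:
```python
from h import *
T=T_tool();np.save("T2.npy",T);s=r.sense();print(s["contact_force"],s["wrist_torque"],T.round(3))
a=r.grab_frame("scene");b=r.grab_frame("wrist");cv2.imwrite("pics/s2.png",a);cv2.imwrite("pics/w2.png",b)
cv2.imwrite("pics/c2.png",np.vstack([cv2.resize(a[140:250,205:385],(800,489),interpolation=cv2.INTER_CUBIC)]))
```

```text
[-6.76623479 -7.66661878 14.01425235] [-1.10664701  0.75755513 -0.59145761] [[-9.98000e-01 -6.80000e-02 -3.00000e-03  5.30456e+02]
 [-6.80000e-02  9.98000e-01 -1.00000e-03  1.45137e+02]
 [ 3.00000e-03 -1.00000e-03 -1.00000e+00  5.51080e+01]
 [ 0.00000e+00  0.00000e+00  0.00000e+00  1.00000e+00]]
```

View pics/w2.png

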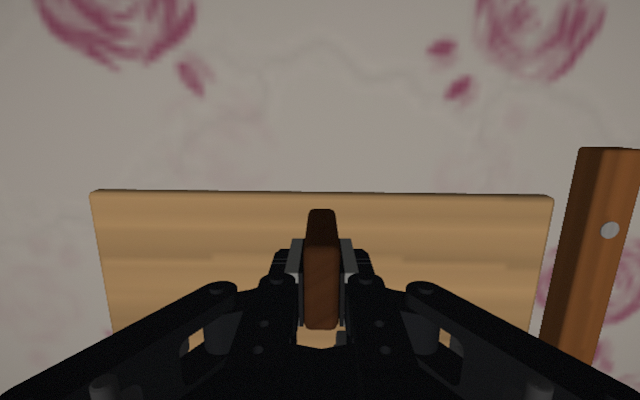

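Run:
```python
from h import *
T=np.load("T2.npy")
print(w("wrist",[(91,191),(553,196),(530,330)],10,T).round(1), w("wrist",[(578,160),(541,335)],0,T).round(1), w("wrist",[(582,148)],18,T).round(1))
```

```text
[[511.3  26.   10. ]
 [497.9 262.1  10. ]
 [577.1 268.8  10. ]] [[479.7 277.8   0. ]
 [587.  284.3   0. ]] [[472.6 263.9  18. ]]
```

View pics/c2.png

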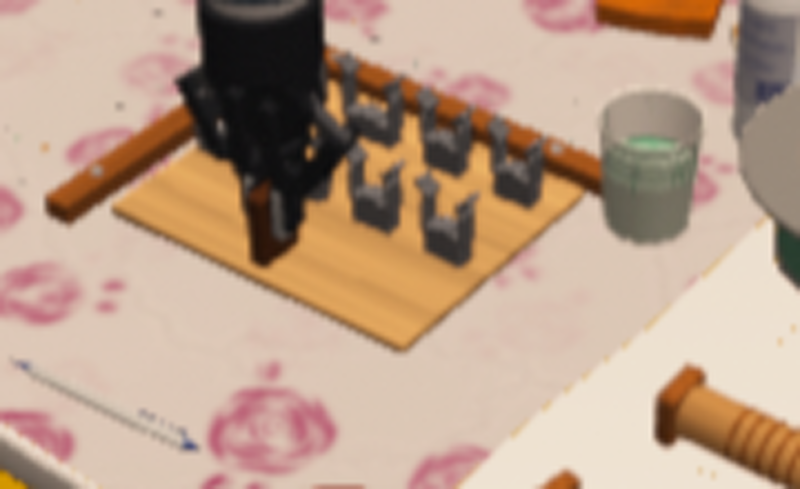

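Request:
carry_out:
  delta_pos:
    - [0, 0, -0.0015]
    - [-0.002, 0.002, -0.0015]
    - [-0.004, 0.004, -0.0015]
    - [-0.006, 0.006, -0.0015]
    - [-0.008, 0.007, -0.0015]
    - [-0.008, 0.007, -0.0015]
  rot:
    - [0, 0, 0]
    - [0, 0, 0]
    - [0, 0, 0]
    - [0, 0, 0]
    - [0, 0, 0]
    - [0, 0, 0]

```text
clock: 5.88
eef_pos: [534.7, 151.1, 55.2]
tcp_rot: [-3.138, -0.01, -3.073]
contact_force: [-15.9, -17.3, 13.8]
opening: 0.157
grasp_force: 64.9
```

Request:
carry_out:
  delta_pos:
    - [-0.002, 0, 0]
    - [-0.003, 0, 0]
    - [-0.004, 0, 0]
    - [-0.004, 0, 0]
  rot:
    - [0, 0, 0]
    - [0, 0, 0]
    - [0, 0, 0]
    - [0, 0, 0]

```text
clock: 6.38
eef_pos: [535.0, 151.1, 55.0]
tcp_rot: [-3.137, -0.017, -3.073]
contact_force: [-29.9, -16.1, 27.4]
opening: 0.155
grasp_force: 66.9
```

Request:
carry_out:
  delta_pos:
    - [0.003, 0.001, 0]
    - [0.003, 0.003, 0]
    - [0.003, 0.004, 0]
    - [0.003, 0.004, 0]
  rot:
    - [0, 0, 0]
    - [0, 0, 0]
    - [0, 0, 0]
    - [0, 0, 0]

```text
clock: 6.88
eef_pos: [534.2, 153.2, 55.1]
tcp_rot: [-3.135, -0.013, -3.072]
contact_force: [-17.0, -30.4, 18.8]
opening: 0.153
grasp_force: 68.0
```

Run:
```python
from h import *
T=T_tool();np.save("T3.npy",T);s=r.sense();print(s["contact_force"],s["wrist_torque"])
a=r.grab_frame("scene");b=r.grab_frame("wrist");c=r.grab_frame("side");cv2.imwrite("pics/s3.png",a);cv2.imwrite("pics/w3.png",b)
z=lambda i,k:cv2.resize(i,k,interpolation=cv2.INTER_CUBIC)
cv2.imwrite("pics/c3.png",np.hstack([z(b[150:360,480:640],(400,525)),z(c[185:265,265:325],(394,525))]))
```

```text
[-17.02334424 -30.35893264  18.84778532] [-4.04236793  2.69220015 -0.86987787]
```

View pics/c3.png

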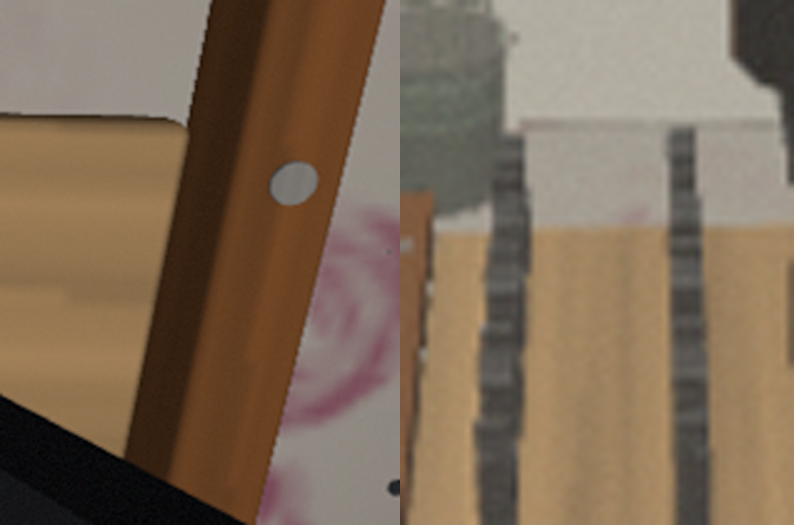

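Request:
carry_out:
  delta_pos:
    - [-0.003, 0, 0]
    - [-0.005, 0.001, 0]
    - [-0.005, 0.001, 0]
    - [-0.005, 0.001, 0]
    - [-0.002, 0, 0]
    - [0, -0.003, 0]
    - [0.002, -0.005, 0]
    - [0.002, -0.005, 0]
  rot:
    - [0, 0, 0]
    - [0, 0, 0]
    - [0, 0, 0]
    - [0, 0, 0]
    - [0, 0, 0]
    - [0, 0, 0]
    - [0, 0, 0]
    - [0, 0, 0]

```text
clock: 8.02
eef_pos: [534.7, 152.5, 55.0]
tcp_rot: [-3.141, -0.007, -3.073]
contact_force: [-12.5, 0.4, 5.7]
opening: 0.155
grasp_force: 63.4
```

Request:
carry_out:
  delta_pos:
    - [0, 0, 0]
    - [0, 0, 0]
    - [0, 0, 0]
    - [0, 0, 0]
    - [0, 0, 0]
  rot:
    - [0, 0, 0]
    - [0, 0, 0]
    - [0, 0, 0]
    - [0, 0, 0]
    - [0, 0, 0]
  claw: 0.0854

```text
clock: 8.65
eef_pos: [538.4, 152.6, 55.8]
tcp_rot: [3.142, 0.0, -3.073]
contact_force: [-0.4, 0.1, 0.2]
opening: 1.0
grasp_force: 0.0
```

Request:
carry_out:
  delta_pos:
    - [0, 0, -0.06]
    - [0, -0.02, -0.12]
    - [0.01, -0.07, -0.18]
    - [0.02, -0.13, -0.24]
    - [0.03, -0.18, -0.3]
    - [0.0325, -0.211, -0.35]
    - [0.0325, -0.211, -0.374]
    - [0.0325, -0.211, -0.374]
  rot:
    - [0, 0, 0]
    - [0, 0, 0]
    - [0, 0, 0]
    - [0, 0, 0]
    - [0, 0, 0]
    - [0, 0, 0]
    - [0, 0, 0]
    - [0, 0, 0]

```text
clock: 9.65
eef_pos: [521.4, -61.9, 434.2]
tcp_rot: [-3.14, 0.007, -3.075]
contact_force: [-0.1, 0.4, -1.0]
opening: 0.996
grasp_force: 0.0
```

Run:
```python
from h import *
T=T_tool();np.save("T4.npy",T);print(T.round(3))
b=r.grab_frame("wrist");cv2.imwrite("pics/w4.png",b)
cv2.imwrite("pics/w4c.png",cv2.resize(b[40:340,0:540],(800,444),interpolation=cv2.INTER_CUBIC))
for t in ("thick_roller_a","slim_roller_a"):
  for d in r.cut_out(t,"wrist"):
    m=d["mask"].astype(np.uint8);c=np.argwhere(m)[:,::-1].astype(np.float32)
    print(t,round(d["p"],2),np.round(d["box"]).tolist(),cv2.minAreaRect(c))
```

```text
[[-9.98000e-01 -6.70000e-02  7.00000e-03  5.21442e+02]
 [-6.70000e-02  9.98000e-01 -1.00000e-03 -6.18600e+01]
 [-7.00000e-03 -2.00000e-03 -1.00000e+00  4.34174e+02]
 [ 0.00000e+00  0.00000e+00  0.00000e+00  1.00000e+00]]
thick_roller_a 0.87 [185.0, 165.0, 276.0, 189.0] ((230.5, 176.5), (25.0, 89.0), 90.0)
thick_roller_a 0.77 [95.0, 148.0, 188.0, 196.0] ((140.8495330810547, 171.54037475585938), (98.8219223022461, 27.412595748901367), 15.561511039733887)
thick_roller_a 0.45 [370.0, 150.0, 536.0, 267.0] ((453.278076171875, 208.69854736328125), (163.63417053222656, 112.2355728149414), 0.6986943483352661)
slim_roller_a 0.96 [84.0, 57.0, 183.0, 121.0] ((134.09344482421875, 92.19491577148438), (32.99291229248047, 96.15007019042969), 64.384521484375)
slim_roller_a 0.7 [186.0, 74.0, 281.0, 117.0] ((232.2718048095703, 96.04026794433594), (96.53892517089844, 25.57274055480957), 8.426968574523926)
```

View pics/w4c.png

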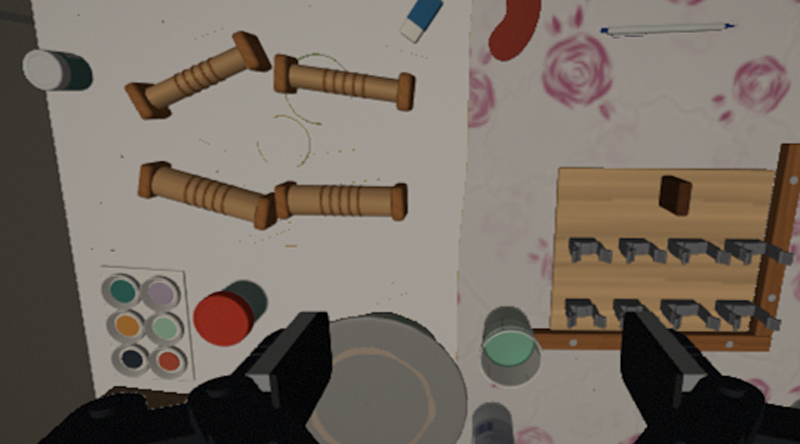

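```bash
cat >> h.py <<'E'
def rollers(T,cls=("thick_roller_a","slim_roller_a"),camn="wrist"):
    out=[]
    for t in cls:
        for d in r.cut_out(t,camn):
            m=d["mask"].astype(np.uint8)
            if m.sum()<300: continue
            c=np.argwhere(m)[:,::-1].astype(float); X=w(camn,c,22,T)[:,:2]
            rc=cv2.minAreaRect(X.astype(np.float32)); mu=np.array(rc[0]); bp=cv2.boxPoints(rc)
            e=max((bp[1]-bp[0],bp[2]-bp[1]),key=np.linalg.norm); L=sorted(rc[1])
            out.append((t[:5],round(d["p"],2),mu.round(1).tolist(),(np.degrees(np.arctan2(e[1],e[0]))%180).round(1),np.round(L).tolist()))
    return out
E
python3 - <<'E'
from h import *
T=np.load("T4.npy")
r.grab_frame("wrist")
for o in rollers(T): print(o)
T1=np.load("T1.npy");f=lambda *p:[(205+x/3.3,120+y/3.3) for x,y in p]
print("clip near base",w("wrist",f((376,208),(376,357),(515,208),(515,357)),10,T1).round(1).tolist())
g=lambda *p:[(x*540/800,40+y*300/444) for x,y in p]
print("board now",w("wrist",g((558,168),(775,170),(550,331)),10,T).round(1).tolist(),"fin",w("wrist",g((676,182)),63,T).round(1))
print("fence",w("wrist",g((530,332),(755,337)),18,T).round(1).tolist())
E
```

```text
('thick', 0.73, [577.2, -360.5], np.float32(77.0), [47.0, 154.0])
('thick', 0.72, [573.5, -213.1], np.float32(93.1), [44.0, 149.0])
('slim_', 0.95, [451.0, -362.5], np.float32(116.1), [45.0, 157.0])
('slim_', 0.84, [446.1, -208.5], np.float32(85.8), [40.0, 148.0])
('slim_', 0.19, [573.5, -213.1], np.float32(93.1), [44.0, 149.0])
clip near base [[541.9, 119.7, 10.0], [617.7, 125.1, 10.0], [537.0, 186.4, 10.0], [612.6, 194.4, 10.0]]
board now [[517.4, 29.2, 10.0], [503.5, 271.1, 10.0], [716.6, 41.7, 10.0]] fin [[517.4 140.8  63. ]]
fence [[715.7, 16.1, 18.0], [704.0, 288.7, 18.0]]
```

Request:
carry_out:
  delta_pos:
    - [-0.01, -0.03, 0.03]
    - [-0.02, -0.06, 0.06]
    - [-0.03, -0.09, 0.1]
    - [-0.0418, -0.12, 0.14]
    - [-0.0418, -0.154, 0.18]
    - [-0.0418, -0.154, 0.22]
    - [-0.0418, -0.154, 0.23]
    - [-0.0418, -0.154, 0.23]
  rot:
    - [0, 0, 10.6]
    - [0, 0, 21.2]
    - [0, 0, 31.8]
    - [0, 0, 42.4]
    - [0, 0, 53]
    - [0, 0, 63.6]
    - [0, 0, 74.2]
    - [0, 0, 84.8]

```text
clock: 10.95
eef_pos: [571.3, -209.7, 196.6]
tcp_rot: [-3.137, -0.003, 1.725]
contact_force: [0.0, -0.4, -0.3]
opening: 1.002
grasp_force: 0.0
```

Request:
carry_out:
  delta_pos:
    - [0, 0, 0]
    - [0, 0, 0]
    - [0, 0, 0]
  rot:
    - [0, 0, 6]
    - [0, 0, 6]
    - [0, 0, 6]

```text
clock: 11.32
eef_pos: [572.4, -210.4, 199.1]
tcp_rot: [-3.141, -0.0, 1.629]
contact_force: [-1.1, -1.6, 0.1]
opening: 1.004
grasp_force: 0.0
```

Run:
```python
from h import *
T=T_tool();print(T.round(3))
b=r.grab_frame("wrist");cv2.imwrite("pics/w5.png",b)
for o in rollers(T): print(o)
```

```text
[[-5.80000e-02  9.98000e-01 -1.00000e-03  5.72447e+02]
 [ 9.98000e-01  5.80000e-02  0.00000e+00 -2.10387e+02]
 [ 0.00000e+00 -1.00000e-03 -1.00000e+00  1.99110e+02]
 [ 0.00000e+00  0.00000e+00  0.00000e+00  1.00000e+00]]
('thick', 0.94, [579.1, -332.0], np.float32(79.0), [41.0, 107.0])
('thick', 0.7, [568.3, -211.2], np.float32(93.3), [40.0, 145.0])
('slim_', 0.82, [444.0, -351.8], np.float32(115.8), [60.0, 137.0])
('slim_', 0.79, [442.6, -207.3], np.float32(85.6), [50.0, 146.0])
```

View pics/w5.png

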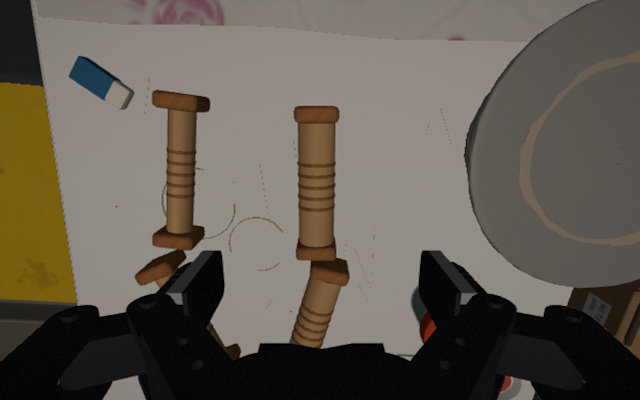

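Request:
carry_out:
  delta_pos:
    - [-0.001, -0.004, 0.05]
    - [-0.001, -0.004, 0.1]
    - [-0.001, -0.004, 0.14]
    - [-0.001, -0.004, 0.16]
    - [-0.001, -0.004, 0.169]
    - [-0.001, -0.004, 0.169]
  rot:
    - [0, 0, 0]
    - [0, 0, 0]
    - [0, 0, 0]
    - [0, 0, 0]
    - [0, 0, 0]
    - [0, 0, 0]

```text
clock: 12.22
eef_pos: [569.2, -212.3, 31.3]
tcp_rot: [3.141, 0.0, 1.626]
contact_force: [-1.2, -0.1, 0.5]
opening: 1.0
grasp_force: 0.0
```

Request:
carry_out:
  delta_pos:
    - [0, 0, 0]
    - [0, 0, 0]
    - [0, 0, 0]
    - [0, 0, 0]
    - [0, 0, 0]
    - [0, 0, 0]
  rot:
    - [0, 0, 0]
    - [0, 0, 0]
    - [0, 0, 0]
    - [0, 0, 0]
    - [0, 0, 0]
    - [0, 0, 0]
  claw: 0.0
  grip_force: 80

```text
clock: 12.98
eef_pos: [569.3, -212.3, 31.9]
tcp_rot: [3.14, 0.0, 1.626]
contact_force: [-1.6, 0.8, 9.6]
opening: 0.37
grasp_force: 78.8
```

Request:
carry_out:
  delta_pos:
    - [0, 0, -0.05]
    - [0, 0, -0.11]
    - [0.05, 0.01, -0.15]
    - [0.11, 0.02, -0.15]
    - [0.17, 0.03, -0.15]
    - [0.23, 0.04, -0.15]
    - [0.29, 0.052, -0.15]
    - [0.35, 0.064, -0.15]
  rot:
    - [0, 0, 0]
    - [0, 0, 0]
    - [0, 0, -10]
    - [0, 0, -20]
    - [0, 0, -30]
    - [0, 0, -40]
    - [0, 0, -50]
    - [0, 0, -60]

```text
clock: 13.98
eef_pos: [613.3, 142.9, 181.1]
tcp_rot: [3.141, 0.0, 2.679]
contact_force: [1.1, -0.8, -1.3]
opening: 0.37
grasp_force: 79.8
```

Request:
carry_out:
  delta_pos:
    - [0.012, 0.04, 0]
    - [0.024, 0.08, 0]
    - [0.036, 0.106, 0.02]
    - [0.036, 0.106, 0.04]
    - [0.036, 0.106, 0.05]
    - [0.036, 0.106, 0.05]
  rot:
    - [0, 0, -10]
    - [0, 0, -20]
    - [0, 0, -30.3]
    - [0, 0, -30.3]
    - [0, 0, -30.3]
    - [0, 0, -30.3]

```text
clock: 14.72
eef_pos: [628.6, 250.4, 129.9]
tcp_rot: [-3.141, -0.002, -3.084]
contact_force: [-0.1, -0.2, -1.0]
opening: 0.373
grasp_force: 79.7
```

Run:
```python
from h import *
T=T_tool();print(T.round(3))
a=r.grab_frame("scene");b=r.grab_frame("wrist");cv2.imwrite("pics/w6.png",b)
z=lambda i,k:cv2.resize(i,k,interpolation=cv2.INTER_CUBIC)
cv2.imwrite("pics/c6.png",np.vstack([z(b[150:400,120:520],(700,437))]))
```

```text
[[-9.98000e-01 -5.80000e-02 -2.00000e-03  6.28582e+02]
 [-5.80000e-02  9.98000e-01 -1.00000e-03  2.50400e+02]
 [ 2.00000e-03 -1.00000e-03 -1.00000e+00  1.29860e+02]
 [ 0.00000e+00  0.00000e+00  0.00000e+00  1.00000e+00]]
```

View pics/w6.png

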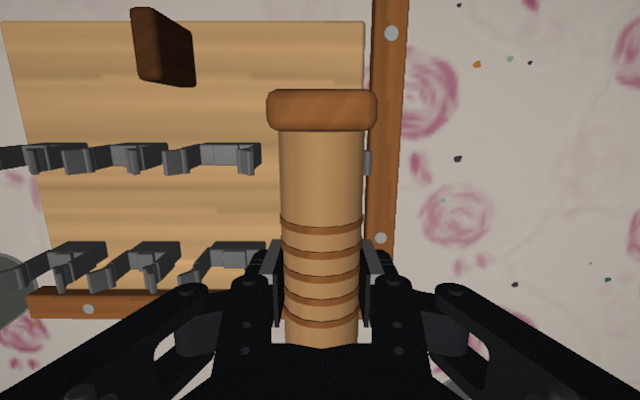

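Run:
```python
from h import *
T=T_tool()
C=w("wrist",[(364,21),(365,85),(5,21)],10,T);print(C.round(1).tolist())
a=np.radians(3.8);print(C[0,:2]+[125*np.cos(a)+27*np.sin(a),125*np.sin(a)-27*np.cos(a)])
print("bar top inner",w("wrist",[(373,20),(366,200)],18,T).round(1).tolist())
# knob near end face & jaw positions
print(proj("wrist",[[628.5,254,48],[628.5-38,254-2.5,48]],T))
```

```text
[[504.1, 272.1, 10.0], [543.8, 276.4, 10.0], [517.7, 35.9, 10.0]]
[630.65065843 253.41343885]
bar top inner [[505.2, 276.9, 18.0], [623.5, 283.5, 18.0]]
[[325.78548722 216.87130769]
 [325.52408115 157.8014664 ]]
```

Request:
carry_out:
  delta_pos:
    - [-0.001, 0.003, 0]
    - [-0.001, 0.003, 0.02]
    - [-0.001, 0.003, 0.035]
    - [-0.001, 0.003, 0.044]
    - [-0.001, 0.003, 0.044]
  rot:
    - [0, 0, 0]
    - [0, 0, 0]
    - [0, 0, 0]
    - [0, 0, 0]
    - [0, 0, 0]

```text
clock: 15.45
eef_pos: [629.3, 254.5, 85.4]
tcp_rot: [-3.141, -0.002, -3.081]
contact_force: [-0.2, 0.5, -0.3]
opening: 0.372
grasp_force: 79.7
```

Request:
carry_out:
  delta_pos:
    - [0, 0, 0.005]
    - [0, 0, 0.01]
    - [0, 0, 0.015]
    - [0, 0, 0.019]
    - [0, 0, 0.022]
    - [0, 0, 0.025]
    - [0, 0, 0.026]
    - [0, 0, 0.026]
  rot:
    - [0, 0, 0]
    - [0, 0, 0]
    - [0, 0, 0]
    - [0, 0, 0]
    - [0, 0, 0]
    - [0, 0, 0]
    - [0, 0, 0]
    - [0, 0, 0]
  grip_force: 110

```text
clock: 16.45
eef_pos: [629.9, 254.5, 61.1]
tcp_rot: [-3.141, -0.0, -3.081]
contact_force: [-0.4, -5.5, 4.6]
opening: 0.363
grasp_force: 111.1
```

Request:
carry_out:
  delta_pos:
    - [0, -0.001, 0.002]
    - [0, -0.001, 0.003]
    - [0, -0.001, 0.003]
  rot:
    - [0, 0, 0]
    - [0, 0, 0]
    - [0, 0, 0]

```text
clock: 16.82
eef_pos: [630.0, 254.4, 60.8]
tcp_rot: [3.141, 0.0, -3.081]
contact_force: [-10.0, -4.3, 28.1]
opening: 0.361
grasp_force: 113.7
```

Request:
carry_out:
  delta_pos:
    - [0, 0, -0.003]
    - [0, 0, -0.003]
    - [0, 0, -0.003]
    - [0, 0, -0.04]
    - [0, 0, -0.09]
    - [0, 0, -0.12]
    - [0, 0, -0.12]
  rot:
    - [0, 0, 0]
    - [0, 0, 0]
    - [0, 0, 0]
    - [0, 0, 0]
    - [0, 0, 0]
    - [0, 0, 0]
    - [0, 0, 0]
  claw: 0.046

```text
clock: 17.7
eef_pos: [631.5, 254.5, 180.4]
tcp_rot: [3.14, 0.004, -3.081]
contact_force: [0.1, -0.3, -0.4]
opening: 0.539
grasp_force: 0.0
```

Run:
```python
from h import *
T=T_tool();print(T.round(3))
a=r.grab_frame("scene");b=r.grab_frame("wrist");cv2.imwrite("pics/w7.png",b);cv2.imwrite("pics/s7.png",a)
z=lambda i,k:cv2.resize(i,k,interpolation=cv2.INTER_CUBIC)
cv2.imwrite("pics/c7.png",np.vstack([z(b[80:330,150:450],(600,500))]))
```

```text
[[-9.98000e-01 -6.00000e-02  4.00000e-03  6.31484e+02]
 [-6.00000e-02  9.98000e-01  2.00000e-03  2.54492e+02]
 [-4.00000e-03  2.00000e-03 -1.00000e+00  1.80418e+02]
 [ 0.00000e+00  0.00000e+00  0.00000e+00  1.00000e+00]]
```

View pics/c7.png

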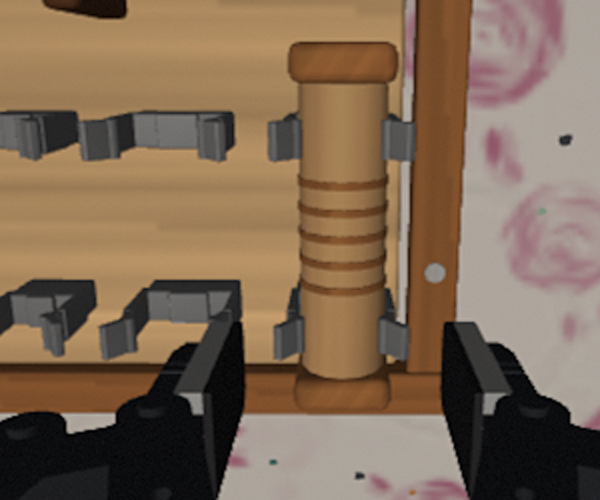

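Run:
```python
from h import *
T=T_tool();b=cv2.imread("pics/w7.png")
for row in (90,105,170,190,205,230):
    print(row,[ (c,int(b[row,c].sum()/3), int(b[row,c,2])-int(b[row,c,0])) for c in range(344,364)])
```

```text
90 [(344, 136, 78), (345, 134, 77), (346, 134, 78), (347, 135, 78), (348, 136, 78), (349, 133, 76), (350, 123, 70), (351, 99, 62), (352, 119, 33), (353, 141, 26), (354, 138, 29), (355, 132, 30), (356, 129, 33), (357, 98, 30), (358, 34, 42), (359, 59, 59), (360, 75, 75), (361, 80, 78), (362, 80, 78), (363, 80, 77)]
105 [(344, 81, 79), (345, 75, 73), (346, 66, 69), (347, 55, 57), (348, 98, 64), (349, 137, 79), (350, 127, 74), (351, 96, 58), (352, 109, 33), (353, 137, 28), (354, 139, 28), (355, 143, 28), (356, 120, 27), (357, 58, 34), (358, 48, 53), (359, 69, 69), (360, 79, 78), (361, 81, 80), (362, 79, 80), (363, 78, 78)]
170 [(344, 102, 62), (345, 135, 77), (346, 132, 77), (347, 133, 74), (348, 123, 71), (349, 104, 64), (350, 132, 29), (351, 167, 16), (352, 163, 17), (353, 166, 16), (354, 134, 20), (355, 56, 33), (356, 51, 56), (357, 72, 72), (358, 80, 79), (359, 83, 83), (360, 84, 81), (361, 83, 82), (362, 82, 80), (363, 79, 79)]
190 [(344, 126, 73), (345, 125, 70), (346, 125, 71), (347, 120, 69), (348, 108, 65), (349, 93, 48), (350, 133, 18), (351, 169, 16), (352, 167, 17), (353, 169, 17), (354, 132, 15), (355, 35, 49), (356, 62, 64), (357, 80, 79), (358, 83, 82), (359, 84, 82), (360, 82, 83), (361, 82, 81), (362, 81, 80), (363, 78, 79)]
205 [(344, 142, 81), (345, 140, 80), (346, 139, 79), (347, 131, 77), (348, 114, 71), (349, 139, 33), (350, 168, 15), (351, 166, 17), (352, 169, 17), (353, 128, 15), (354, 29, 39), (355, 54, 59), (356, 76, 75), (357, 80, 82), (358, 83, 85), (359, 83, 85), (360, 84, 83), (361, 80, 81), (362, 80, 79), (363, 77, 78)]
230 [(344, 38, -1), (345, 37, -3), (346, 88, 45), (347, 119, 70), (348, 104, 55), (349, 134, 19), (350, 169, 16), (351, 170, 17), (352, 135, 18), (353, 54, 33), (354, 49, 56), (355, 73, 74), (356, 82, 81), (357, 83, 85), (358, 84, 86), (359, 85, 84), (360, 81, 81), (361, 79, 81), (362, 77, 79), (363, 78, 76)]
```

Run:
```python
from h import *
for f,rows,c0 in (("w6",(30,50,75),355),("w4",(160,180,190),505),("w3",(220,260,300),530)):
    b=cv2.imread(f"pics/{f}.png")
    for row in rows: print(f,row,c0,[(int(b[row,c].sum()/3), int(b[row,c,2])-int(b[row,c,0])) for c in range(c0,c0+26)])
```

```text
w6 30 355 [(136, 77), (134, 77), (135, 76), (135, 78), (135, 76), (135, 77), (134, 77), (124, 71), (107, 63), (83, 52), (129, 22), (169, 17), (167, 17), (167, 16), (170, 17), (137, 20), (59, 38), (39, 42), (41, 43), (60, 58), (73, 74), (78, 76), (80, 78), (79, 79), (78, 79), (78, 75)]
w6 50 355 [(143, 81), (145, 81), (143, 82), (144, 80), (144, 83), (144, 82), (139, 80), (122, 70), (102, 63), (137, 29), (172, 14), (169, 16), (168, 17), (168, 16), (173, 16), (133, 16), (33, 46), (38, 40), (55, 57), (72, 73), (80, 76), (81, 81), (82, 79), (80, 79), (79, 77), (78, 76)]
w6 75 355 [(129, 74), (130, 74), (130, 74), (130, 73), (131, 74), (129, 73), (117, 67), (102, 59), (89, 42), (128, 22), (160, 22), (155, 23), (155, 22), (159, 22), (125, 22), (35, 46), (40, 42), (56, 57), (73, 73), (80, 79), (83, 82), (82, 83), (82, 81), (80, 80), (80, 79), (80, 78)]
w4 160 505 [(105, 62), (105, 61), (105, 61), (103, 62), (104, 61), (105, 61), (104, 62), (104, 62), (105, 61), (105, 61), (104, 62), (105, 61), (105, 61), (104, 61), (106, 62), (105, 63), (102, 62), (81, 47), (46, 29), (30, 36), (33, 36), (31
[... 770 characters left out ...]
, (110, 65), (110, 65), (112, 65), (111, 66), (112, 64), (111, 66), (110, 64), (101, 59), (86, 50), (61, 41), (33, 36), (34, 38), (37, 37)]
w3 260 530 [(108, 64), (109, 64), (108, 64), (109, 64), (108, 63), (109, 63), (110, 64), (108, 64), (109, 64), (109, 64), (109, 65), (109, 65), (99, 60), (82, 50), (54, 38), (34, 36), (35, 37), (37, 36), (34, 38), (36, 39), (34, 40), (34, 38), (34, 37), (34, 34), (33, 37), (33, 35)]
w3 300 530 [(119, 70), (119, 72), (120, 71), (120, 69), (111, 65), (88, 53), (53, 39), (34, 34), (32, 37), (33, 36), (32, 38), (35, 34), (35, 36), (34, 35), (36, 34), (32, 36), (35, 34), (33, 35), (33, 37), (33, 35), (32, 36), (37, 31), (34, 34), (33, 37), (35, 38), (41, 42)]
```

Run:
```python
from h import *
T=T_tool();b=cv2.imread("pics/w7.png")
n=np.array([-np.sin(.06),np.cos(.06)]);u=np.array([np.cos(.06),np.sin(.06)])
for row,cb,cf in((90,351.2,357.3),(170,349.3,354.4),(205,348.3,353.4),(230,348.4,352.6)):
    B=w("wrist",[(cb,row)],10,T)[0,:2];B0=w("wrist",[(cb,row)],0,T)[0,:2];F=w("wrist",[(cf,row)],0,T)[0,:2];print(row,B.round(1),F.round(1),"gap if edge z10",((F-B)@n).round(1),"if z0",((F-B0)@n).round(1))
for col in (250,270,285): print(col,[(rw,int(b[rw,col].sum()/3),int(b[rw,col,2])-int(b[rw,col,0])) for rw in range(250,276)])
```

```text
90 [544.3 273.6] [543.3 279.7] gap if edge z10 6.1 if z0 5.2
170 [611.  277.6] [612.3 283.2] gap if edge z10 5.5 if z0 4.6
205 [642.9 279.3] [645.4 285.1] gap if edge z10 5.6 if z0 4.8
230 [666.9 281.3] [670.2 286.4] gap if edge z10 4.9 if z0 4.0
250 [(250, 89, 36), (251, 64, 8), (252, 56, 0), (253, 56, 2), (254, 60, 1), (255, 58, 2), (256, 57, 2), (257, 56, 1), (258, 57, 3), (259, 56, 0), (260, 56, 2), (261, 55, 3), (262, 55, 2), (263, 57, 4), (264, 57, 3), (265, 56, 2), (266, 57, 2), (267, 57, 2), (268, 57, 2), (269, 57, 2), (270, 55, 2), (271, 56, 2), (272, 57, 2), (273, 58, 2), (274, 58, 1), (275, 53, 2)]
270 [(250, 3, -6), (251, 3, -7), (252, 8, -2), (253, 4, -1), (254, 5, -4), (255, 10, -6), (256, 7, 0), (257, 7, -2), (258, 4, 0), (259, 10, -1), (260, 7, -4), (261, 9, 2), (262, 9, -1), (263, 8, 0), (264, 10, 1), (265, 12, -1), (266, 11, 1), (267, 11, -4), (268, 7, -4), (269, 10, -4), (270, 11, -2), (271, 10, -1), (272, 9, 0), (273, 14, -1), (274, 11, -2), (275, 11, -2)]
285 [(250, 141, 83), (251, 140, 82), (252, 139, 81), (253, 137, 79), (254, 138, 80), (255, 136, 80), (256, 136, 79), (257, 134, 78), (258, 134, 78), (259, 135, 76), (260, 129, 73), (261, 95, 56), (262, 29, 33), (263, 36, 34), (264, 38, 37), (265, 38, 35), (266, 48, 48), (267, 68, 72), (268, 79, 80), (269, 83, 84), (270, 83, 84), (271, 85, 83), (272, 84, 84), (273, 81, 82), (274, 77, 79), (275, 77, 78)]
```

Run:
```python
from h import *
T=T_tool()
print(w("wrist",[(285,261.2)],10,T).round(1),w("wrist",[(285,266.5)],18,T).round(1))
print("side bar top inner",w("wrist",[(359.2,90),(354.8,230)],18,T).round(1))
```

```text
[[701.8 223.8  10. ]] [[703.3 224.7  18. ]]
side bar top inner [[544.5 279.4  18. ]
 [663.6 286.2  18. ]]
```

The pictures show a ~5 mm gap to the side bar, so the rack probably was not within tolerance yet. I'll lever the roller out again, park it on the table, and re-seat the rack.

Request:
carry_out:
  delta_pos:
    - [0, 0, 0.05]
    - [0, 0, 0.09]
    - [0, 0, 0.11]
    - [0, 0, 0.119]
    - [0, 0, 0.119]
  rot:
    - [0, 0, 0]
    - [0, 0, 0]
    - [0, 0, 0]
    - [0, 0, 0]
    - [0, 0, 0]

```text
clock: 18.42
eef_pos: [630.2, 253.9, 58.7]
tcp_rot: [-3.142, -0.0, -3.081]
contact_force: [0.7, 0.9, 0.3]
opening: 0.538
grasp_force: 0.0
```

Request:
carry_out:
  delta_pos:
    - [0, 0, 0]
    - [0, 0, 0]
    - [0, 0, 0]
    - [0, 0, 0]
    - [0, 0, 0.001]
  rot:
    - [0, 0, 0]
    - [0, 0, 0]
    - [0, 0, 0]
    - [0, 0, 0]
    - [0, 0, 0]
  claw: 0.0
  grip_force: 115

```text
clock: 19.05
eef_pos: [631.1, 254.2, 60.4]
tcp_rot: [3.141, 0.002, -3.081]
contact_force: [-5.5, -2.2, 21.7]
opening: 0.362
grasp_force: 115.1
```

Request:
carry_out:
  delta_pos:
    - [-0.0005, 0, 0.001]
    - [-0.0013, 0, -0.0013]
    - [-0.0022, 0, -0.003]
    - [-0.003, 0, -0.0047]
    - [-0.0043, 0, -0.0067]
    - [-0.0055, 0, -0.0085]
    - [-0.0055, 0, -0.0085]
  rot:
    - [0, 2.5, 0]
    - [0, 5, 0]
    - [0, 8, 0]
    - [0, 10.5, 0]
    - [0, 13.8, 0]
    - [0, 17, 0]
    - [0, 17, 0]

```text
clock: 19.92
eef_pos: [639.8, 254.6, 69.3]
tcp_rot: [3.14, -0.289, -3.081]
contact_force: [7.6, -1.9, 12.3]
opening: 0.362
grasp_force: 115.0
```

Run:
```python
from h import *
T=T_tool();print(T.round(3))
a=r.grab_frame("scene");b=r.grab_frame("wrist");c=r.grab_frame("side")
z=lambda i,k:cv2.resize(i,k,interpolation=cv2.INTER_CUBIC)
cv2.imwrite("pics/c8.png",np.hstack([z(a[140:240,220:360],(420,300)),z(c[180:270,250:376],(380,300))]))
```

```text
[[-9.57000e-01 -6.00000e-02 -2.84000e-01  6.39833e+02]
 [-5.80000e-02  9.98000e-01 -1.60000e-02  2.54614e+02]
 [ 2.85000e-01  2.00000e-03 -9.59000e-01  6.93320e+01]
 [ 0.00000e+00  0.00000e+00  0.00000e+00  1.00000e+00]]
```

View pics/c8.png

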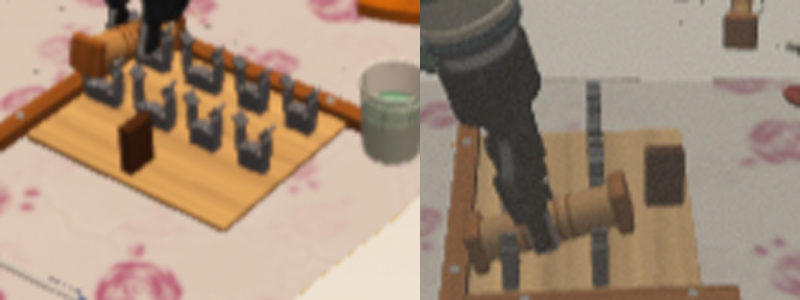

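Request:
carry_out:
  delta_pos:
    - [0.003, 0, -0.004]
    - [0.006, 0, -0.008]
    - [0.009, 0, -0.012]
    - [0.0134, 0, -0.017]
    - [0.0134, 0, -0.017]
  rot:
    - [0, -4, 0]
    - [0, -8, 0]
    - [0, -12, 0]
    - [0, -17, 0]
    - [0, -17, 0]

```text
clock: 20.7
eef_pos: [626.9, 253.8, 87.6]
tcp_rot: [3.141, 0.0, -3.08]
contact_force: [-0.4, 0.3, -0.9]
opening: 0.361
grasp_force: 114.6
```

Run:
```python
from h import *
T=T_tool();print(T.round(3))
a=r.grab_frame("scene");b=r.grab_frame("wrist");c=r.grab_frame("side")
z=lambda i,k:cv2.resize(i,k,interpolation=cv2.INTER_CUBIC)
cv2.imwrite("pics/c9.png",np.hstack([z(a[140:240,220:360],(420,300)),z(c[180:270,250:376],(380,300))]))
```

```text
[[-9.98000e-01 -6.10000e-02  0.00000e+00  6.26858e+02]
 [-6.10000e-02  9.98000e-01  0.00000e+00  2.53832e+02]
 [-0.00000e+00  0.00000e+00 -1.00000e+00  8.75880e+01]
 [ 0.00000e+00  0.00000e+00  0.00000e+00  1.00000e+00]]
```

View pics/c9.png

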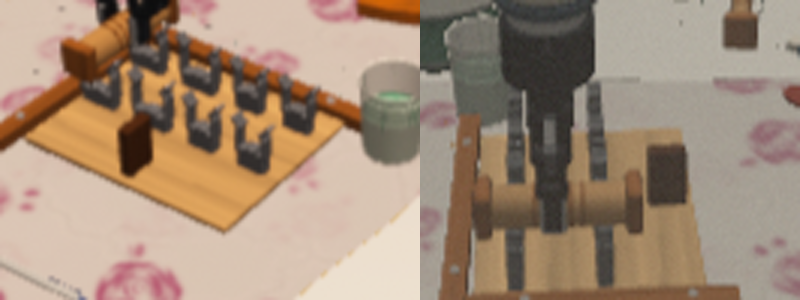

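Request:
carry_out:
  delta_pos:
    - [0, 0, -0.04]
    - [0.01, -0.04, -0.06]
    - [0.025, -0.1, -0.06]
    - [0.04, -0.16, -0.06]
    - [0.055, -0.22, -0.06]
    - [0.07, -0.28, -0.06]
    - [0.0814, -0.3146, -0.05]
    - [0.0814, -0.3146, -0.03]
  rot:
    - [0, 0, 0]
    - [0, 0, 0]
    - [0, 0, 0]
    - [0, 0, 0]
    - [0, 0, 0]
    - [0, 0, 0]
    - [0, 0, 0]
    - [0, 0, 0]

```text
clock: 21.85
eef_pos: [566.0, -68.4, 116.7]
tcp_rot: [-3.141, 0.001, -3.085]
contact_force: [0.5, 0.8, -1.1]
opening: 0.358
grasp_force: 114.6
```

Request:
carry_out:
  delta_pos:
    - [0, 0, 0.03]
    - [0, 0, 0.06]
    - [0, 0, 0.078]
    - [0, 0, 0.086]
    - [0, 0, 0.086]
  rot:
    - [0, 0, 0]
    - [0, 0, 0]
    - [0, 0, 0]
    - [0, 0, 0]
    - [0, 0, 0]

```text
clock: 22.48
eef_pos: [565.1, -65.4, 31.6]
tcp_rot: [3.141, -0.002, -3.081]
contact_force: [-6.0, 0.0, 11.5]
opening: 0.36
grasp_force: 116.0
```

Request:
carry_out:
  delta_pos:
    - [0, 0, 0]
    - [0, 0, 0]
    - [0, 0, 0]
    - [0, 0, 0]
    - [0, 0, -0.04]
    - [0, 0, -0.09]
    - [0, 0, -0.12]
    - [0, 0, -0.12]
  rot:
    - [0, 0, 0]
    - [0, 0, 0]
    - [0, 0, 0]
    - [0, 0, 0]
    - [0, 0, 0]
    - [0, 0, 0]
    - [0, 0, 0]
    - [0, 0, 0]
  claw: 0.0854

```text
clock: 23.48
eef_pos: [567.0, -65.5, 152.9]
tcp_rot: [-3.141, 0.005, -3.081]
contact_force: [0.4, -0.3, -0.2]
opening: 1.001
grasp_force: 0.0
```

Request:
carry_out:
  delta_pos:
    - [0.003, 0.05, 0]
    - [0.008, 0.11, 0]
    - [0.013, 0.17, 0]
    - [0.0167, 0.216, 0]
    - [0.0167, 0.216, 0]
    - [0.0167, 0.216, 0.04]
    - [0.0167, 0.216, 0.07]
    - [0.0167, 0.216, 0.07]
  rot:
    - [0, 0, 0]
    - [0, 0, 0]
    - [0, 0, 0]
    - [0, 0, 0]
    - [0, 0, 0]
    - [0, 0, 0]
    - [0, 0, 0]
    - [0, 0, 0]

```text
clock: 24.48
eef_pos: [533.6, 147.9, 77.8]
tcp_rot: [-3.14, -0.006, -3.082]
contact_force: [0.5, 0.4, 0.4]
opening: 0.997
grasp_force: 0.0
```

Run:
```python
from h import *
T=T_tool();print(T.round(3))
b=r.grab_frame("wrist");cv2.imwrite("pics/w10.png",b)
# fin: dark brown pixels; predicted place
print(proj("wrist",[[535-18,152.6-1,63],[535+18,152.6+1,63],[535-17,152.6-8,63],[535-17,152.6+7,63]],T).round(0).tolist())
hsv=cv2.cvtColor(b,cv2.COLOR_BGR2HSV);m=((hsv[...,2]<75)&(hsv[...,1]>110)&((hsv[...,0]<15))).astype(np.uint8)
n,l,st,ce=cv2.connectedComponentsWithStats(m)
for i in range(1,n):
    if st[i,4]>300: print(st[i].tolist(),ce[i].round())
```

```text
[[-9.98000e-01 -6.00000e-02 -6.00000e-03  5.33595e+02]
 [-6.00000e-02  9.98000e-01 -2.00000e-03  1.47879e+02]
 [ 6.00000e-03 -1.00000e-03 -1.00000e+00  7.77620e+01]
 [ 0.00000e+00  0.00000e+00  0.00000e+00  1.00000e+00]]
[[332.0, 232.0], [331.0, 306.0], [315.0, 233.0], [350.0, 235.0]]
[516, 136, 80, 180, 3073] [540. 221.]
[314, 196, 31, 100, 2795] [329. 248.]
[0, 316, 36, 46, 599] [ 15. 338.]
```

Request:
carry_out:
  delta_pos:
    - [-0.0023, 0.0044, 0.005]
    - [-0.0023, 0.0044, 0.015]
    - [-0.0023, 0.0044, 0.022]
    - [-0.0023, 0.0044, 0.022]
  rot:
    - [0, 0, 0]
    - [0, 0, 0]
    - [0, 0, 0]
    - [0, 0, 0]

```text
clock: 25.02
eef_pos: [537.3, 153.7, 57.9]
tcp_rot: [-3.141, -0.001, -3.081]
contact_force: [0.3, -0.6, -0.5]
opening: 1.004
grasp_force: 0.0
```

Request:
carry_out:
  delta_pos:
    - [0, 0, 0]
    - [0, 0, 0]
    - [0, 0, 0]
    - [0, 0, 0]
    - [0, 0, 0]
    - [0, 0, -0.001]
    - [0, 0, -0.001]
  rot:
    - [0, 0, 0]
    - [0, 0, 0]
    - [0, 0, 0]
    - [0, 0, 0]
    - [0, 0, 0]
    - [0, 0, 0]
    - [0, 0, 0]
  claw: 0.0
  grip_force: 60

```text
clock: 25.9
eef_pos: [537.6, 153.8, 59.1]
tcp_rot: [3.142, -0.0, -3.081]
contact_force: [1.7, -0.5, -5.2]
opening: 0.157
grasp_force: 58.5
```

Request:
carry_out:
  delta_pos:
    - [0, 0.001, 0]
    - [0, 0.002, 0]
    - [0, 0.003, 0]
    - [0, 0.004, 0]
    - [0, 0.005, 0]
    - [0, 0.006, 0]
    - [0, 0.006, 0]
  rot:
    - [0, 0, 0]
    - [0, 0, 0.2]
    - [0, 0, 0.4]
    - [0, 0, 0.5]
    - [0, 0, 0.5]
    - [0, 0, 0.5]
    - [0, 0, 0.5]

```text
clock: 26.78
eef_pos: [537.4, 157.2, 59.6]
tcp_rot: [-3.138, -0.001, -3.089]
contact_force: [2.5, -18.9, 0.5]
opening: 0.153
grasp_force: 59.6
```

Request:
carry_out:
  delta_pos:
    - [0, 0.001, 0]
    - [0, 0.002, 0]
    - [0, 0.002, 0]
  rot:
    - [0, 0, 0]
    - [0, 0, 0]
    - [0, 0, 0]

```text
clock: 27.15
eef_pos: [537.4, 157.5, 59.8]
tcp_rot: [-3.135, -0.001, -3.088]
contact_force: [3.5, -32.4, 4.6]
opening: 0.152
grasp_force: 60.5
```

Request:
carry_out:
  delta_pos:
    - [0, -0.002, 0]
    - [-0.001, -0.002, 0]
    - [-0.002, -0.002, 0]
    - [-0.003, -0.002, 0]
    - [-0.004, -0.002, 0]
    - [-0.004, -0.002, 0]
  rot:
    - [0, 0, 0]
    - [0, 0, 0]
    - [0, 0, 0]
    - [0, 0, 0]
    - [0, 0, 0]
    - [0, 0, 0]

```text
clock: 27.9
eef_pos: [537.7, 157.1, 59.0]
tcp_rot: [-3.137, -0.008, -3.089]
contact_force: [-10.7, -17.6, 8.4]
opening: 0.156
grasp_force: 61.2
```

Request:
carry_out:
  delta_pos:
    - [-0.001, 0, 0]
    - [-0.002, 0, 0]
    - [-0.002, 0, 0]
  rot:
    - [0, 0, 0]
    - [0, 0, 0]
    - [0, 0, 0]

```text
clock: 28.28
eef_pos: [537.9, 157.1, 58.7]
tcp_rot: [-3.137, -0.011, -3.089]
contact_force: [-17.7, -17.3, 13.1]
opening: 0.152
grasp_force: 61.9
```

Request:
carry_out:
  delta_pos:
    - [-0.002, 0, -0.001]
    - [-0.004, 0, -0.001]
    - [-0.006, 0, -0.001]
    - [-0.006, 0, -0.001]
  rot:
    - [0, 0, 0]
    - [0, 0, 0]
    - [0, 0, 0]
    - [0, 0, 0]

```text
clock: 28.78
eef_pos: [540.5, 157.2, 58.7]
tcp_rot: [-3.136, -0.018, -3.089]
contact_force: [-26.0, -14.0, 13.5]
opening: 0.151
grasp_force: 62.1
```

Request:
carry_out:
  delta_pos:
    - [0.002, -0.001, 0]
    - [0.004, -0.002, 0]
    - [0.006, -0.003, 0]
    - [0.006, -0.003, 0]
  rot:
    - [0, 0, 0]
    - [0, 0, 0]
    - [0, 0, 0]
    - [0, 0, 0]

```text
clock: 29.28
eef_pos: [540.7, 156.9, 59.5]
tcp_rot: [-3.141, -0.006, -3.09]
contact_force: [-7.4, 0.9, -3.9]
opening: 0.154
grasp_force: 59.7
```

Request:
carry_out:
  delta_pos:
    - [-0.002, 0.001, 0]
    - [-0.004, 0.002, 0]
    - [-0.006, 0.003, 0]
    - [-0.006, 0.003, 0]
  rot:
    - [0, 0, 0]
    - [0, 0, 0]
    - [0, 0, 0]
    - [0, 0, 0]

```text
clock: 29.78
eef_pos: [540.6, 157.0, 58.7]
tcp_rot: [-3.136, -0.018, -3.089]
contact_force: [-26.6, -15.7, 14.1]
opening: 0.153
grasp_force: 62.3
```

Request:
carry_out:
  delta_pos:
    - [0.003, -0.002, 0]
    - [0.007, -0.003, 0]
    - [0.007, -0.003, 0]
  rot:
    - [0, 0, 0]
    - [0, 0, 0]
    - [0, 0, 0]

```text
clock: 30.15
eef_pos: [540.6, 156.6, 59.8]
tcp_rot: [-3.141, -0.004, -3.09]
contact_force: [-6.4, -2.9, -5.5]
opening: 0.159
grasp_force: 59.6
```

Request:
carry_out:
  delta_pos:
    - [0, 0, 0.002]
    - [0, 0, 0.002]
    - [0, 0, 0.002]
    - [0, 0, 0.002]
    - [0, 0, -0.04]
    - [0.02, 0.03, -0.09]
    - [0.02, 0.06, -0.14]
    - [0.02, 0.06, -0.14]
  rot:
    - [0, 0, 0]
    - [0, 0, 0]
    - [0, 0, 0]
    - [0, 0, 0]
    - [0, 0, 0]
    - [0, 0, 0]
    - [0, 0, 0]
    - [0, 0, 0]
  claw: 0.0854

```text
clock: 31.15
eef_pos: [521.8, 218.7, 204.9]
tcp_rot: [3.138, 0.008, -3.088]
contact_force: [-0.2, -0.3, -0.2]
opening: 1.004
grasp_force: 0.0
```

Run:
```python
from h import *
T=T_tool();print(T.round(3)); np.save("T11.npy",T)
b=r.grab_frame("wrist");cv2.imwrite("pics/w11.png",b)
cv2.imwrite("pics/c11.png",cv2.resize(b[0:330,200:460],(630,800))[:600])
```

```text
[[-9.99000e-01 -5.40000e-02  8.00000e-03  5.21780e+02]
 [-5.30000e-02  9.99000e-01  4.00000e-03  2.18668e+02]
 [-8.00000e-03  3.00000e-03 -1.00000e+00  2.04916e+02]
 [ 0.00000e+00  0.00000e+00  0.00000e+00  1.00000e+00]]
```

Run:
```python
from h import *
T=np.load("T11.npy");b=cv2.imread("pics/w11.png")
L=proj("wrist",[[540,281,5],[600,284,5],[660,287,5]],T);F=proj("wrist",[[704,270,5],[705,240,5],[707,210,5]],T)
for u,v in L.round().astype(int): print("row",v,"c0",u-14,[(int(b[v,c].sum()/3),int(b[v,c,2])-int(b[v,c,0])) for c in range(u-14,u+15)])
for u,v in F.round().astype(int): print("col",u,"r0",v-12,[(int(b[q,u].sum()/3),int(b[q,u,2])-int(b[q,u,0])) for q in range(v-12,min(400,v+16))])
```

```text
row 201 c0 367 [(106, 62), (106, 63), (108, 62), (107, 63), (107, 62), (107, 64), (109, 63), (107, 63), (107, 63), (109, 64), (103, 60), (85, 49), (55, 39), (30, 35), (39, 39), (54, 57), (68, 69), (71, 70), (69, 68), (65, 70), (66, 68), (66, 66), (64, 66), (64, 65), (68, 67), (71, 70), (73, 75), (73, 77), (75, 75)]
row 256 c0 364 [(85, 4), (83, 2), (83, 3), (83, 1), (82, 3), (82, 2), (84, 1), (73, 2), (47, 0), (40, 1), (41, 0), (38, -1), (35, 1), (34, -2), (31, 7), (47, 49), (65, 69), (70, 70), (69, 71), (70, 70), (69, 69), (67, 69), (67, 67), (65, 66), (65, 66), (65, 68), (66, 68), (67, 68), (67, 68)]
row 305 c0 361 [(121, 71), (121, 71), (121, 72), (121, 71), (122, 70), (121, 70), (119, 72), (119, 69), (118, 70), (119, 71), (120, 70), (119, 68), (110, 63), (77, 48), (26, 30), (38, 41), (57, 57), (68, 71), (71, 73), (72, 74), (69, 73), (69, 62), (95, 21), (116, 4), (118, 8), (118, 9), (116, 8), (118, 8), (120, 8)]
col 357 r0 327 [(81, 0), (80, 4), (98, 37), (122, 73), (119, 68), (115, 68), (116, 68), (115, 68), (114, 67), (116, 67), (116, 68), (106, 62), (65, 43), (22, 27), (29, 33), (28, 27), (16, 11), (11, -1), (12, -5), (6, -6), (11, -1), (7, -3), (10, 1), (9, -1), (6, -3), (4, 0), (14, -4), (10, -4)]
col 331 r0 326 [(45, 7), (50, 12), (54, 15), (59, 15), (66, 15), (69, 15), (72, 18), (77, 21), (75, 23), (78, 26), (79, 26), (80, 30), (79, 33), (58, 25), (29, 3), (32, 1), (44, 0), (62, 2), (71, 2), (72, 2), (63, 0), (28, -1), (8, 0), (12, -3), (10, -2), (9, -1), (6, -2), (10, -2)]
col 304 r0 327 [(86, 24), (105, 59), (109, 61), (101, 55), (87, 46), (59, 27), (35, 1), (32, -2), (31, 0), (33, 1), (34, 1), (42, 1), (55, 2), (69, 2), (70, 2), (70, 2), (68, 3), (71, 1), (60, 2), (13, 0), (11, -1), (11, -1), (8, 0), (12, -1), (8, -5), (5, -2), (9, -2), (9, -1)]
```

Run:
```python
from h import *
T=np.load("T11.npy")
for row,a,c in((201,379,381.8),(305,374,376.7)): print(w("wrist",[(a,row)],10,T).round(1),w("wrist",[(c,row)],18,T).round(1))
print(w("wrist",[(357,338.8)],10,T).round(1))
r.grab_frame("wrist")
# all rollers from here: move later
```

```text
[[538.9 277.8  10. ]] [[536.7 278.9  18. ]]
[[656.3 284.2  10. ]] [[651.  285.3  18. ]]
[[700.4 269.3  10. ]]
```

Request:
carry_out:
  delta_pos:
    - [-0.005, -0.06, 0]
    - [-0.01, -0.12, 0]
    - [-0.017, -0.18, 0.01]
    - [-0.023, -0.24, 0.02]
    - [-0.028, -0.286, 0.03]
    - [-0.028, -0.286, 0.03]
  rot:
    - [0, 0, 0]
    - [0, 0, 0]
    - [0, 0, 0]
    - [0, 0, 0]
    - [0, 0, 0]
    - [0, 0, 0]

```text
clock: 32.0
eef_pos: [560.7, -71.7, 167.9]
tcp_rot: [3.141, -0.004, -3.094]
contact_force: [-0.9, -0.0, 0.0]
opening: 1.003
grasp_force: 0.0
```

Run:
```python
from h import *
T=T_tool();print(T.round(3))
b=r.grab_frame("wrist");cv2.imwrite("pics/w12.png",b)
for o in rollers(T): print(o)
r.grab_frame("scene")
for o in rollers(None,camn="scene"): print(o)
```

```text
[[-9.99000e-01 -4.70000e-02 -4.00000e-03  5.60722e+02]
 [-4.70000e-02  9.99000e-01 -0.00000e+00 -7.16610e+01]
 [ 4.00000e-03  0.00000e+00 -1.00000e+00  1.67876e+02]
 [ 0.00000e+00  0.00000e+00  0.00000e+00  1.00000e+00]]
('thick', 0.94, [564.2, -64.8], np.float32(3.0), [39.0, 146.0])
('slim_', 0.98, [469.5, -292.7], np.float32(168.5), [48.0, 51.0])
('slim_', 0.71, [564.2, -65.3], np.float32(2.9), [40.0, 146.0])
('thick', 0.67, [570.8, -353.1], np.float32(77.4), [64.0, 158.0])
('thick', 0.67, [560.9, -64.8], np.float32(3.3), [57.0, 175.0])
('thick', 0.39, [609.9, 175.2], np.float32(92.3), [239.0, 309.0])
('slim_', 0.72, [443.1, -204.7], np.float32(84.6), [59.0, 157.0])
('slim_', 0.59, [489.3, -354.4], np.float32(117.9), [64.0, 139.0])
```

Request:
carry_out:
  delta_pos:
    - [-0.0043, 0.0063, 0.04]
    - [-0.0043, 0.0063, 0.09]
    - [-0.0043, 0.0063, 0.12]
    - [-0.0043, 0.0063, 0.136]
    - [-0.0043, 0.0063, 0.136]
  rot:
    - [0, 0, 0]
    - [0, 0, 0]
    - [0, 0, 0]
    - [0, 0, 0]
    - [0, 0, 0]

```text
clock: 32.92
eef_pos: [565.8, -61.1, 34.0]
tcp_rot: [3.141, -0.001, -3.089]
contact_force: [-0.2, 0.4, 0.3]
opening: 0.999
grasp_force: 0.0
```

Request:
carry_out:
  delta_pos:
    - [0, 0, 0]
    - [0, 0, 0]
    - [0, 0, 0]
    - [0, 0, 0]
    - [0, 0, 0]
    - [0, 0, 0]
  rot:
    - [0, 0, 0]
    - [0, 0, 0]
    - [0, 0, 0]
    - [0, 0, 0]
    - [0, 0, 0]
    - [0, 0, 0]
  claw: 0.0
  grip_force: 100

```text
clock: 33.67
eef_pos: [566.8, -61.8, 36.0]
tcp_rot: [-3.141, 0.002, -3.09]
contact_force: [-2.8, 0.8, 12.1]
opening: 0.363
grasp_force: 98.2
```

Request:
carry_out:
  delta_pos:
    - [0, 0, -0.05]
    - [0, 0, -0.1]
    - [-0.01, 0.05, -0.125]
    - [-0.025, 0.11, -0.125]
    - [-0.04, 0.17, -0.125]
    - [-0.055, 0.23, -0.125]
    - [-0.07, 0.285, -0.125]
    - [-0.0785, 0.3154, -0.105]
  rot:
    - [0, 0, 0]
    - [0, 0, 0]
    - [0, 0, 0]
    - [0, 0, 0]
    - [0, 0, 0]
    - [0, 0, 0]
    - [0, 0, 0]
    - [0, 0, 0]

```text
clock: 34.67
eef_pos: [629.6, 260.8, 141.1]
tcp_rot: [3.14, 0.004, -3.088]
contact_force: [1.2, -1.2, -1.6]
opening: 0.359
grasp_force: 99.7
```

Request:
carry_out:
  delta_pos:
    - [0, 0, 0.02]
    - [0, 0, 0.035]
    - [0, 0, 0.045]
    - [0, 0, 0.045]
  rot:
    - [0, 0, 0]
    - [0, 0, 0]
    - [0, 0, 0]
    - [0, 0, 0]

```text
clock: 35.17
eef_pos: [627.9, 256.2, 93.8]
tcp_rot: [-3.141, -0.001, -3.091]
contact_force: [-0.6, -0.7, -1.4]
opening: 0.355
grasp_force: 99.7
```

Request:
carry_out:
  delta_pos:
    - [-0.001, 0.001, 0.005]
    - [-0.001, 0.001, 0.01]
    - [-0.001, 0.001, 0.014]
    - [-0.001, 0.001, 0.018]
    - [-0.001, 0.001, 0.022]
    - [-0.001, 0.001, 0.026]
    - [-0.001, 0.001, 0.03]
    - [-0.001, 0.001, 0.031]
  rot:
    - [0, 0, 0]
    - [0, 0, 0]
    - [0, 0, 0]
    - [0, 0, 0]
    - [0, 0, 0]
    - [0, 0, 0]
    - [0, 0, 0]
    - [0, 0, 0]

```text
clock: 36.17
eef_pos: [629.4, 258.0, 64.8]
tcp_rot: [-3.141, 0.0, -3.09]
contact_force: [-5.2, -6.6, 20.8]
opening: 0.36
grasp_force: 101.9
```

Request:
carry_out:
  delta_pos:
    - [0, 0, 0.001]
    - [0, 0, 0.002]
    - [0, 0, 0.002]
  rot:
    - [0, 0, 0]
    - [0, 0, 0]
    - [0, 0, 0]

```text
clock: 36.55
eef_pos: [629.4, 258.0, 64.7]
tcp_rot: [-3.141, 0.0, -3.09]
contact_force: [-9.7, -8.1, 29.7]
opening: 0.36
grasp_force: 103.4
```

Request:
carry_out:
  delta_pos:
    - [0, 0, -0.003]
    - [0, 0, -0.003]
    - [0, 0, -0.003]
    - [0, 0, -0.04]
    - [0, 0, -0.09]
    - [0.01, -0.05, -0.13]
    - [0.02, -0.11, -0.14]
    - [0.03, -0.17, -0.14]
  rot:
    - [0, 0, 0]
    - [0, 0, 0]
    - [0, 0, 0]
    - [0, 0, 0]
    - [0, 0, 0]
    - [0, 0, 10]
    - [0, 0, 20]
    - [0, 0, 30]
  claw: 0.048

```text
clock: 37.55
eef_pos: [608.4, 85.9, 202.6]
tcp_rot: [3.14, 0.002, 2.665]
contact_force: [1.1, -0.3, -0.3]
opening: 0.561
grasp_force: 0.0
```

Request:
carry_out:
  delta_pos:
    - [-0.022, -0.052, 0]
    - [-0.044, -0.104, 0]
    - [-0.066, -0.156, 0]
    - [-0.088, -0.208, 0]
    - [-0.11, -0.26, 0]
    - [-0.132, -0.312, 0]
    - [-0.154, -0.364, 0]
    - [-0.171, -0.408, 0]
  rot:
    - [0, 0, 9.5]
    - [0, 0, 19]
    - [0, 0, 28.5]
    - [0, 0, 38]
    - [0, 0, 47.5]
    - [0, 0, 57]
    - [0, 0, 66.5]
    - [0, 0, 75.7]
  claw: 0.0854

```text
clock: 38.55
eef_pos: [574.5, -356.2, 201.0]
tcp_rot: [-3.141, -0.0, 1.342]
contact_force: [0.8, -0.2, 0.3]
opening: 1.002
grasp_force: 0.0
```

Request:
carry_out:
  delta_pos:
    - [0, 0, 0]
    - [0, 0, 0]
  rot:
    - [0, 0, 0]
    - [0, 0, 0]

```text
clock: 38.8
eef_pos: [574.6, -353.6, 200.8]
tcp_rot: [-3.141, -0.001, 1.349]
contact_force: [-0.2, 0.4, 0.0]
opening: 0.999
grasp_force: 0.0
```

Run:
```python
from h import *
T=T_tool();print(T.round(3))
b=r.grab_frame("wrist");cv2.imwrite("pics/w13.png",b)
for o in rollers(T): print(o)
```

```text
[[ 2.20000e-01  9.76000e-01 -1.00000e-03  5.74593e+02]
 [ 9.76000e-01 -2.20000e-01  1.00000e-03 -3.53572e+02]
 [ 1.00000e-03 -1.00000e-03 -1.00000e+00  2.00811e+02]
 [ 0.00000e+00  0.00000e+00  0.00000e+00  1.00000e+00]]
('thick', 0.86, [571.2, -357.4], np.float32(77.3), [39.0, 145.0])
('slim_', 0.92, [448.4, -223.5], np.float32(77.3), [54.0, 110.0])
('slim_', 0.9, [489.5, -354.1], np.float32(117.1), [50.0, 146.0])
```

Request:
carry_out:
  delta_pos:
    - [-0.0043, -0.0025, 0.05]
    - [-0.0043, -0.0025, 0.1]
    - [-0.0043, -0.0025, 0.14]
    - [-0.0043, -0.0025, 0.16]
    - [-0.0043, -0.0025, 0.168]
    - [-0.0043, -0.0025, 0.168]
  rot:
    - [0, 0, 0]
    - [0, 0, 0]
    - [0, 0, 0]
    - [0, 0, 0]
    - [0, 0, 0]
    - [0, 0, 0]
  claw: 0.065

```text
clock: 39.7
eef_pos: [572.0, -357.7, 34.2]
tcp_rot: [3.141, 0.0, 1.349]
contact_force: [0.7, 0.5, -0.6]
opening: 0.764
grasp_force: 0.0
```

Request:
carry_out:
  delta_pos:
    - [0, 0, 0]
    - [0, 0, 0]
    - [0, 0, 0]
    - [0, 0, 0]
    - [0, 0, 0]
    - [0, 0, 0]
  rot:
    - [0, 0, 0]
    - [0, 0, 0]
    - [0, 0, 0]
    - [0, 0, 0]
    - [0, 0, 0]
    - [0, 0, 0]
  claw: 0.0
  grip_force: 100

```text
clock: 40.45
eef_pos: [572.2, -358.2, 35.4]
tcp_rot: [3.14, 0.001, 1.348]
contact_force: [-1.7, 1.1, 8.3]
opening: 0.362
grasp_force: 98.7
```

Request:
carry_out:
  delta_pos:
    - [0, 0, -0.05]
    - [0, 0, -0.11]
    - [0.055, -0.006, -0.15]
    - [0.113, -0.013, -0.15]
    - [0.171, -0.019, -0.15]
    - [0.229, -0.026, -0.15]
    - [0.287, -0.033, -0.15]
    - [0.345, -0.039, -0.15]
  rot:
    - [0, 0, 0]
    - [0, 0, -9]
    - [0, 0, -19]
    - [0, 0, -29]
    - [0, 0, -39]
    - [0, 0, -49]
    - [0, 0, -59]
    - [0, 0, -69]

```text
clock: 41.45
eef_pos: [609.6, -10.8, 184.3]
tcp_rot: [3.141, 0.001, 2.558]
contact_force: [0.8, 0.1, -1.3]
opening: 0.362
grasp_force: 99.5
```

Request:
carry_out:
  delta_pos:
    - [0.027, 0.052, 0]
    - [0.054, 0.104, 0]
    - [0.081, 0.156, 0]
    - [0.0953, 0.1826, 0.02]
    - [0.0953, 0.1826, 0.06]
    - [0.0953, 0.1826, 0.084]
    - [0.0953, 0.1826, 0.084]
    - [0.0953, 0.1826, 0.084]
  rot:
    - [0, 0, -10]
    - [0, 0, -20]
    - [0, 0, -30]
    - [0, 0, -37]
    - [0, 0, -37]
    - [0, 0, -37]
    - [0, 0, -37]
    - [0, 0, -37]

```text
clock: 42.45
eef_pos: [632.4, 192.2, 100.8]
tcp_rot: [3.141, 0.002, -3.085]
contact_force: [0.7, -0.2, -0.0]
opening: 0.356
grasp_force: 99.5
```

Run:
```python
from h import *
T=T_tool();print(T.round(3))
b=r.grab_frame("wrist");cv2.imwrite("pics/w14.png",b)
a=r.grab_frame("scene")
for o in rollers(None,camn="scene"): print(o)
```

```text
[[-9.98000e-01 -5.70000e-02  2.00000e-03  6.32443e+02]
 [-5.70000e-02  9.98000e-01  0.00000e+00  1.92233e+02]
 [-2.00000e-03  0.00000e+00 -1.00000e+00  1.00829e+02]
 [ 0.00000e+00  0.00000e+00  0.00000e+00  1.00000e+00]]
('thick', 0.75, [697.6, 257.3], np.float32(1.4), [70.0, 185.0])
('thick', 0.4, [720.0, -324.3], np.float32(15.0), [65.0, 131.0])
('thick', 0.29, [609.6, 173.7], np.float32(93.7), [242.0, 304.0])
('slim_', 0.95, [488.6, -353.6], np.float32(117.9), [63.0, 141.0])
('slim_', 0.82, [442.3, -205.2], np.float32(84.7), [62.0, 156.0])
('slim_', 0.74, [607.2, 173.5], np.float32(92.8), [233.0, 303.0])
```

View pics/w14.png

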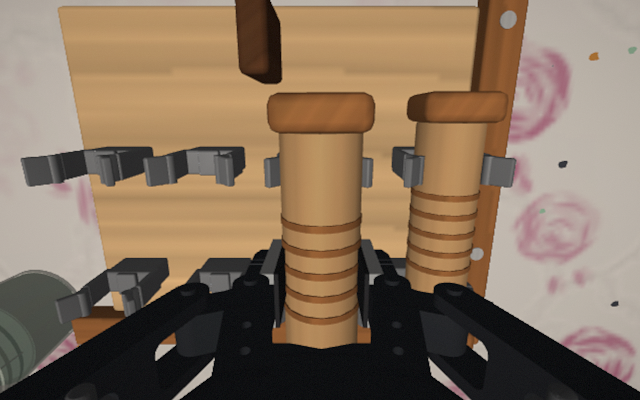

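The picture shows the first roller snapped in its clips and the second centred over bay 2 (barrel at column 320, jaws at 265 and 372). I'll push it in.

Request:
carry_out:
  delta_pos:
    - [0, 0, 0.008]
    - [0, 0, 0.014]
    - [0, 0, 0.018]
    - [0, 0, 0.022]
    - [0, 0, 0.026]
    - [0, 0, 0.03]
    - [0, 0, 0.034]
    - [0, 0, 0.037]
  rot:
    - [0, 0, 0]
    - [0, 0, 0]
    - [0, 0, 0]
    - [0, 0, 0]
    - [0, 0, 0]
    - [0, 0, 0]
    - [0, 0, 0]
    - [0, 0, 0]

```text
clock: 43.65
eef_pos: [631.6, 191.8, 64.0]
tcp_rot: [-3.141, -0.001, -3.085]
contact_force: [-12.3, -8.0, 43.0]
opening: 0.36
grasp_force: 104.0
```

Request:
carry_out:
  delta_pos:
    - [0, 0, 0.001]
    - [0, 0, 0.002]
    - [0, 0, 0.002]
  rot:
    - [0, 0, 0]
    - [0, 0, 0]
    - [0, 0, 0]

```text
clock: 44.02
eef_pos: [631.6, 191.8, 64.0]
tcp_rot: [-3.141, -0.0, -3.085]
contact_force: [-13.0, -7.4, 38.4]
opening: 0.36
grasp_force: 104.2
```

Request:
carry_out:
  delta_pos:
    - [0, 0, -0.003]
    - [0, 0, -0.003]
    - [0, 0, -0.003]
    - [0, 0, -0.04]
    - [0, 0, -0.09]
    - [0.02, -0.04, -0.12]
    - [0.04, -0.09, -0.12]
    - [0.06, -0.14, -0.12]
  rot:
    - [0, 0, 0]
    - [0, 0, 0]
    - [0, 0, 0]
    - [0, 0, 0]
    - [0, 0, 0]
    - [0, 0, 10]
    - [0, 0, 20]
    - [0, 0, 30]
  claw: 0.048

```text
clock: 45.02
eef_pos: [579.2, 48.0, 180.5]
tcp_rot: [3.141, 0.0, 2.67]
contact_force: [-0.2, -0.2, -0.8]
opening: 0.562
grasp_force: 0.0
```

Request:
carry_out:
  delta_pos:
    - [0.001, -0.045, 0]
    - [0.002, -0.09, 0]
    - [0.003, -0.135, 0]
    - [0.004, -0.18, 0]
    - [0.005, -0.225, 0]
    - [0.006, -0.265, 0]
    - [0.006, -0.288, 0]
    - [0.006, -0.288, 0]
  rot:
    - [0, 0, 9.5]
    - [0, 0, 19]
    - [0, 0, 28.5]
    - [0, 0, 38]
    - [0, 0, 47.5]
    - [0, 0, 57]
    - [0, 0, 66.5]
    - [0, 0, 68.2]
  claw: 0.0854

```text
clock: 46.02
eef_pos: [444.1, -206.4, 180.1]
tcp_rot: [-3.141, -0.0, 1.481]
contact_force: [0.8, 0.0, 0.2]
opening: 1.002
grasp_force: 0.0
```

Request:
carry_out:
  delta_pos:
    - [0, 0, 0]
    - [0, 0, 0]
  rot:
    - [0, 0, 0]
    - [0, 0, 0]

```text
clock: 46.28
eef_pos: [445.1, -204.7, 180.3]
tcp_rot: [-3.141, -0.0, 1.487]
contact_force: [-0.0, 0.2, -0.4]
opening: 0.999
grasp_force: 0.0
```

Run:
```python
from h import *
T=T_tool();print(T.round(3))
b=r.grab_frame("wrist");cv2.imwrite("pics/w15.png",b)
for o in rollers(T): print(o)
```

```text
[[ 8.30000e-02  9.97000e-01 -0.00000e+00  4.45138e+02]
 [ 9.97000e-01 -8.30000e-02  0.00000e+00 -2.04736e+02]
 [ 0.00000e+00 -0.00000e+00 -1.00000e+00  1.80327e+02]
 [ 0.00000e+00  0.00000e+00  0.00000e+00  1.00000e+00]]
('slim_', 0.93, [442.5, -207.2], np.float32(85.6), [40.0, 146.0])
('slim_', 0.57, [478.8, -337.4], np.float32(114.6), [43.0, 121.0])
```

Request:
carry_out:
  delta_pos:
    - [-0.0027, -0.0024, 0.05]
    - [-0.0027, -0.0024, 0.1]
    - [-0.0027, -0.0024, 0.13]
    - [-0.0027, -0.0024, 0.145]
    - [-0.0027, -0.0024, 0.148]
    - [-0.0027, -0.0024, 0.148]
  rot:
    - [0, 0, 0]
    - [0, 0, 0]
    - [0, 0, 0]
    - [0, 0, 0]
    - [0, 0, 0]
    - [0, 0, 0]
  claw: 0.07

```text
clock: 47.18
eef_pos: [442.8, -208.2, 33.2]
tcp_rot: [3.14, 0.0, 1.485]
contact_force: [0.6, -0.5, 0.2]
opening: 0.82
grasp_force: 0.0
```

Request:
carry_out:
  delta_pos:
    - [0, 0, 0]
    - [0, 0, 0]
    - [0, 0, 0]
    - [0, 0, 0]
    - [0, 0, 0]
    - [0, 0, 0]
  rot:
    - [0, 0, 0]
    - [0, 0, 0]
    - [0, 0, 0]
    - [0, 0, 0]
    - [0, 0, 0]
    - [0, 0, 0]
  claw: 0.0
  grip_force: 100

```text
clock: 47.92
eef_pos: [442.6, -208.2, 33.5]
tcp_rot: [3.141, 0.0, 1.485]
contact_force: [-1.9, 1.1, 12.9]
opening: 0.241
grasp_force: 97.5
```

Request:
carry_out:
  delta_pos:
    - [0, 0, -0.05]
    - [0, 0, -0.11]
    - [0.045, 0.02, -0.14]
    - [0.095, 0.043, -0.14]
    - [0.145, 0.066, -0.14]
    - [0.195, 0.09, -0.14]
    - [0.245, 0.113, -0.14]
    - [0.29, 0.135, -0.14]
  rot:
    - [0, 0, 0]
    - [0, 0, -9]
    - [0, 0, -19]
    - [0, 0, -29]
    - [0, 0, -39]
    - [0, 0, -49]
    - [0, 0, -59]
    - [0, 0, -69]

```text
clock: 48.92
eef_pos: [602.2, 71.2, 172.6]
tcp_rot: [3.142, 0.0, 2.695]
contact_force: [-0.3, -0.3, -0.5]
opening: 0.244
grasp_force: 98.6
```

Request:
carry_out:
  delta_pos:
    - [-0.001, 0.025, 0]
    - [-0.003, 0.05, 0]
    - [-0.0043, 0.0695, 0.01]
    - [-0.0043, 0.0695, 0.04]
    - [-0.0043, 0.0695, 0.07]
    - [-0.0043, 0.0695, 0.078]
    - [-0.0043, 0.0695, 0.078]
  rot:
    - [0, 0, -10]
    - [0, 0, -20]
    - [0, 0, -29.1]
    - [0, 0, -29.1]
    - [0, 0, -29.1]
    - [0, 0, -29.1]
    - [0, 0, -29.1]

```text
clock: 49.8
eef_pos: [635.7, 129.8, 94.4]
tcp_rot: [-3.141, -0.001, -3.087]
contact_force: [0.1, 1.2, -0.0]
opening: 0.238
grasp_force: 98.6
```

Run:
```python
from h import *
T=T_tool();print(T.round(3))
b=r.grab_frame("wrist");cv2.imwrite("pics/w16.png",b)
row=[170,165,175]
for q in row: print(q,[(c,int(b[q,c].sum()/3),int(b[q,c,2])-int(b[q,c,0])) for c in range(260,386,3)])
```

```text
[[-9.98000e-01 -5.50000e-02 -1.00000e-03  6.35749e+02]
 [-5.50000e-02  9.98000e-01 -0.00000e+00  1.29820e+02]
 [ 1.00000e-03 -0.00000e+00 -1.00000e+00  9.44250e+01]
 [ 0.00000e+00  0.00000e+00  0.00000e+00  1.00000e+00]]
170 [(260, 150, 86), (263, 151, 85), (266, 151, 85), (269, 151, 85), (272, 131, 72), (275, 98, 3), (278, 108, 3), (281, 76, 1), (284, 74, 2), (287, 73, 1), (290, 71, 2), (293, 91, 61), (296, 96, 64), (299, 104, 69), (302, 115, 77), (305, 121, 80), (308, 125, 82), (311, 132, 84), (314, 139, 87), (317, 141, 87), (320, 140, 87), (323, 137, 85), (326, 131, 85), (329, 129, 83), (332, 121, 80), (335, 115, 77), (338, 107, 71), (341, 97, 66), (344, 89, 59), (347, 76, 51), (350, 87, 4), (353, 92, 3), (356, 92, 2), (359, 97, 3), (362, 91, 3), (365, 85, 21), (368, 152, 87), (371, 151, 86), (374, 150, 87), (377, 152, 86), (380, 152, 86), (383, 151, 87)]
165 [(260, 149, 87), (263, 151, 86), (266, 150, 86), (269, 151, 84), (272, 129, 68), (275, 97, 2), (278, 105, 3), (281, 73, 1), (284, 74, 1), (287, 72, 1), (290, 69, 8), (293, 93, 62), (296, 96, 65), (299, 104, 71), (302, 114, 77
[... 370 characters left out ...]
, (377, 148, 85), (380, 147, 84), (383, 148, 85)]
175 [(260, 150, 86), (263, 148, 85), (266, 148, 85), (269, 149, 85), (272, 139, 79), (275, 97, 2), (278, 109, 3), (281, 77, 1), (284, 74, 1), (287, 73, 2), (290, 72, 1), (293, 91, 61), (296, 97, 65), (299, 103, 70), (302, 115, 76), (305, 121, 80), (308, 127, 83), (311, 132, 84), (314, 138, 85), (317, 142, 88), (320, 140, 87), (323, 136, 88), (326, 131, 84), (329, 127, 82), (332, 121, 83), (335, 115, 76), (338, 106, 71), (341, 96, 64), (344, 88, 59), (347, 76, 51), (350, 87, 4), (353, 92, 2), (356, 92, 3), (359, 99, 2), (362, 90, 3), (365, 102, 38), (368, 154, 87), (371, 152, 87), (374, 151, 87), (377, 152, 86), (380, 152, 86), (383, 151, 87)]
```

Request:
carry_out:
  delta_pos:
    - [0, 0, 0.008]
    - [0, 0, 0.014]
    - [0, 0, 0.018]
    - [0, 0, 0.022]
    - [0, 0, 0.026]
    - [0, 0, 0.029]
    - [0, 0, 0.032]
    - [0, 0, 0.033]
  rot:
    - [0, 0, 0]
    - [0, 0, 0]
    - [0, 0, 0]
    - [0, 0, 0]
    - [0, 0, 0]
    - [0, 0, 0]
    - [0, 0, 0]
    - [0, 0, 0]

```text
clock: 50.85
eef_pos: [635.7, 129.8, 62.3]
tcp_rot: [-3.141, -0.001, -3.086]
contact_force: [-5.9, -2.8, 19.8]
opening: 0.237
grasp_force: 100.9
```

Request:
carry_out:
  delta_pos:
    - [0, 0, 0.001]
    - [0, 0, 0.002]
    - [0, 0, 0.002]
  rot:
    - [0, 0, 0]
    - [0, 0, 0]
    - [0, 0, 0]

```text
clock: 51.22
eef_pos: [635.8, 129.9, 62.2]
tcp_rot: [-3.141, -0.0, -3.086]
contact_force: [-10.5, -4.4, 30.7]
opening: 0.242
grasp_force: 102.4
```

Request:
carry_out:
  delta_pos:
    - [0, 0, -0.003]
    - [0, 0, -0.003]
    - [0, 0, -0.003]
    - [0, 0, -0.04]
    - [0, 0, -0.09]
    - [0.01, -0.05, -0.12]
    - [0.02, -0.11, -0.13]
    - [0.03, -0.17, -0.13]
  rot:
    - [0, 0, 0]
    - [0, 0, 0]
    - [0, 0, 0]
    - [0, 0, 0]
    - [0, 0, 0]
    - [0, 0, 8]
    - [0, 0, 16]
    - [0, 0, 24]
  claw: 0.038

```text
clock: 52.22
eef_pos: [615.6, -42.8, 190.5]
tcp_rot: [3.141, 0.002, 2.774]
contact_force: [0.5, 0.2, -0.3]
opening: 0.443
grasp_force: 0.0
```

Request:
carry_out:
  delta_pos:
    - [0.001, -0.055, 0]
    - [0.002, -0.11, 0]
    - [0.003, -0.165, 0]
    - [0.004, -0.22, 0]
    - [0.006, -0.275, 0]
    - [0.007, -0.32, 0]
    - [0.007, -0.336, 0]
    - [0.007, -0.336, 0]
  rot:
    - [0, 0, 6]
    - [0, 0, 12]
    - [0, 0, 18]
    - [0, 0, 24]
    - [0, 0, 32]
    - [0, 0, 40]
    - [0, 0, 42.2]
    - [0, 0, 42.2]
  claw: 0.07

```text
clock: 53.22
eef_pos: [489.0, -353.3, 189.1]
tcp_rot: [3.142, -0.001, 2.041]
contact_force: [0.5, 0.4, 0.7]
opening: 0.82
grasp_force: 0.0
```

Request:
carry_out:
  delta_pos:
    - [0, 0, 0]
    - [0, 0, 0]
  rot:
    - [0, 0, 0]
    - [0, 0, 0]

```text
clock: 53.48
eef_pos: [489.8, -351.7, 189.4]
tcp_rot: [3.142, -0.0, 2.044]
contact_force: [-0.2, 0.8, -0.7]
opening: 0.823
grasp_force: 0.0
```

Run:
```python
from h import *
T=T_tool();print(T.round(3))
b=r.grab_frame("wrist");cv2.imwrite("pics/w17.png",b)
for o in rollers(T): print(o)
```

```text
[[-4.55000e-01  8.90000e-01 -0.00000e+00  4.89818e+02]
 [ 8.90000e-01  4.55000e-01  0.00000e+00 -3.51726e+02]
 [ 0.00000e+00  0.00000e+00 -1.00000e+00  1.89382e+02]
 [ 0.00000e+00  0.00000e+00  0.00000e+00  1.00000e+00]]
('slim_', 0.55, [490.7, -356.0], np.float32(116.4), [39.0, 146.0])
```

Request:
carry_out:
  delta_pos:
    - [-0.004, -0.001, 0.05]
    - [-0.004, -0.001, 0.1]
    - [-0.004, -0.001, 0.14]
    - [-0.004, -0.001, 0.152]
    - [-0.004, -0.001, 0.157]
    - [-0.004, -0.001, 0.157]
  rot:
    - [0, 0, 0]
    - [0, 0, 0]
    - [0, 0, 0]
    - [0, 0, 0]
    - [0, 0, 0]
    - [0, 0, 0]

```text
clock: 54.38
eef_pos: [490.9, -357.5, 33.6]
tcp_rot: [3.141, 0.002, 2.041]
contact_force: [-0.7, -0.6, 1.5]
opening: 0.82
grasp_force: 0.0
```

Request:
carry_out:
  delta_pos:
    - [0, 0, 0]
    - [0, 0, 0]
    - [0, 0, 0]
    - [0, 0, 0]
    - [0, 0, 0]
    - [0, 0, 0]
  rot:
    - [0, 0, 0]
    - [0, 0, 0]
    - [0, 0, 0]
    - [0, 0, 0]
    - [0, 0, 0]
    - [0, 0, 0]
  claw: 0.0
  grip_force: 100

```text
clock: 55.12
eef_pos: [490.6, -357.3, 33.6]
tcp_rot: [3.141, 0.001, 2.041]
contact_force: [-1.8, 1.0, 9.0]
opening: 0.243
grasp_force: 97.6
```

Request:
carry_out:
  delta_pos:
    - [0, 0, -0.05]
    - [0, 0, -0.11]
    - [0.035, 0.036, -0.15]
    - [0.073, 0.076, -0.15]
    - [0.112, 0.116, -0.15]
    - [0.151, 0.157, -0.15]
    - [0.19, 0.197, -0.15]
    - [0.229, 0.237, -0.15]
  rot:
    - [0, 0, 0]
    - [0, 0, 0]
    - [0, 0, -8]
    - [0, 0, -16]
    - [0, 0, -24]
    - [0, 0, -32]
    - [0, 0, -40]
    - [0, 0, -48]

```text
clock: 56.12
eef_pos: [597.9, -43.7, 182.7]
tcp_rot: [-3.142, 0.0, 2.884]
contact_force: [1.7, -0.0, 0.1]
opening: 0.243
grasp_force: 98.4
```

Request:
carry_out:
  delta_pos:
    - [-0.003, 0.045, 0]
    - [-0.006, 0.09, 0]
    - [-0.0088, 0.1243, 0]
    - [-0.0088, 0.1243, 0.03]
    - [-0.0088, 0.1243, 0.07]
    - [-0.0088, 0.1243, 0.088]
    - [-0.0088, 0.1243, 0.088]
  rot:
    - [0, 0, -8]
    - [0, 0, -16]
    - [0, 0, -18.3]
    - [0, 0, -18.3]
    - [0, 0, -18.3]
    - [0, 0, -18.3]
    - [0, 0, -18.3]

```text
clock: 57.0
eef_pos: [637.5, 72.1, 93.5]
tcp_rot: [-3.141, -0.002, -3.085]
contact_force: [0.3, 0.0, 0.1]
opening: 0.242
grasp_force: 98.3
```

Run:
```python
from h import *
T=T_tool();print(T.round(3))
b=r.grab_frame("wrist");cv2.imwrite("pics/w18.png",b)
for q in (165,175): print(q,[(c,int(b[q,c].sum()/3),int(b[q,c,2])-int(b[q,c,0])) for c in range(260,386,3)])
```

```text
[[-9.98000e-01 -5.70000e-02 -2.00000e-03  6.37517e+02]
 [-5.70000e-02  9.98000e-01 -0.00000e+00  7.21260e+01]
 [ 2.00000e-03 -0.00000e+00 -1.00000e+00  9.34570e+01]
 [ 0.00000e+00  0.00000e+00  0.00000e+00  1.00000e+00]]
165 [(260, 172, 17), (263, 173, 17), (266, 175, 18), (269, 177, 15), (272, 96, 34), (275, 85, 1), (278, 75, 1), (281, 66, 1), (284, 68, 1), (287, 68, 3), (290, 67, -1), (293, 74, 50), (296, 93, 60), (299, 93, 62), (302, 106, 71), (305, 111, 77), (308, 116, 77), (311, 122, 79), (314, 128, 80), (317, 132, 82), (320, 133, 82), (323, 130, 81), (326, 126, 81), (329, 122, 79), (332, 117, 77), (335, 109, 74), (338, 102, 69), (341, 95, 62), (344, 86, 59), (347, 78, 53), (350, 64, 26), (353, 87, 3), (356, 84, 2), (359, 86, 2), (362, 78, 1), (365, 77, 17), (368, 139, 81), (371, 141, 80), (374, 139, 80), (377, 140, 80), (380, 140, 79), (383, 138, 79)]
175 [(260, 172, 18), (263, 174, 19), (266, 172, 19), (269, 171, 19), (272, 110, 51), (275, 94, 2), (278, 88, 2), (281, 70, 1), (284, 68, 1), (287, 68, 0), (290, 67, -1), (293, 70, 49), (296, 92, 61), (299, 93, 63), (302, 103, 72), (305, 112, 75), (308, 118, 76), (311, 122, 78), (314, 128, 82), (317, 134, 83), (320, 133, 83), (323, 130, 82), (326, 125, 82), (329, 121, 80), (332, 116, 77), (335, 110, 75), (338, 102, 71), (341, 92, 62), (344, 85, 57), (347, 79, 52), (350, 66, 20), (353, 87, 1), (356, 87, 1), (359, 95, 4), (362, 83, 2), (365, 95, 35), (368, 141, 82), (371, 141, 82), (374, 141, 82), (377, 141, 81), (380, 142, 80), (383, 141, 79)]
```

Request:
carry_out:
  delta_pos:
    - [0, 0, 0.008]
    - [0, 0, 0.014]
    - [0, 0, 0.018]
    - [0, 0, 0.022]
    - [0, 0, 0.026]
    - [0, 0, 0.029]
    - [0, 0, 0.032]
    - [0, 0, 0.033]
  rot:
    - [0, 0, 0]
    - [0, 0, 0]
    - [0, 0, 0]
    - [0, 0, 0]
    - [0, 0, 0]
    - [0, 0, 0]
    - [0, 0, 0]
    - [0, 0, 0]

```text
clock: 58.05
eef_pos: [638.3, 72.1, 62.4]
tcp_rot: [-3.141, -0.0, -3.085]
contact_force: [-5.9, -4.7, 20.9]
opening: 0.241
grasp_force: 100.5
```

Request:
carry_out:
  delta_pos:
    - [0, 0, 0.001]
    - [0, 0, 0.002]
    - [0, 0, 0.002]
  rot:
    - [0, 0, 0]
    - [0, 0, 0]
    - [0, 0, 0]

```text
clock: 58.42
eef_pos: [638.4, 72.2, 62.3]
tcp_rot: [-3.141, 0.0, -3.085]
contact_force: [-9.8, -5.2, 31.1]
opening: 0.245
grasp_force: 102.3
```

Request:
carry_out:
  delta_pos:
    - [0, 0, -0.003]
    - [0, 0, -0.003]
    - [0, 0, -0.003]
    - [0, 0, -0.04]
    - [0, 0, -0.09]
    - [0.05, 0.04, -0.14]
    - [0.1, 0.09, -0.2]
    - [0.1, 0.12, -0.25]
  rot:
    - [0, 0, 0]
    - [0, 0, 0]
    - [0, 0, 0]
    - [0, 0, 0]
    - [0, 0, 0]
    - [0, 0, 0]
    - [0, 0, 0]
    - [0, 0, 0]
  claw: 0.038

```text
clock: 59.42
eef_pos: [541.0, 165.7, 277.9]
tcp_rot: [-3.141, -0.003, -3.085]
contact_force: [1.7, 0.4, -0.2]
opening: 0.443
grasp_force: 0.0
```

Request:
carry_out:
  delta_pos:
    - [0, 0, 0]
    - [0, 0, 0]
  rot:
    - [0, 0, 0]
    - [0, 0, 0]

```text
clock: 59.68
eef_pos: [543.1, 165.3, 277.2]
tcp_rot: [-3.141, -0.0, -3.084]
contact_force: [0.6, 0.0, -0.2]
opening: 0.443
grasp_force: 0.0
```

Run:
```python
from h import *
T=T_tool();print(T.round(3))
b=r.grab_frame("wrist");cv2.imwrite("pics/w19.png",b);np.save("T19.npy",T)
for t in ("thick_roller_a","slim_roller_a"):
  for d in r.cut_out(t,"wrist"):
    c=np.argwhere(d["mask"])[:,::-1].astype(float)
    if len(c)<300: continue
    rc=cv2.minAreaRect(w("wrist",c,50,T)[:,:2].astype(np.float32));print(t,round(d["p"],2),np.round(rc[0],1),np.round(rc[1]),round(rc[2],1))
print("expected bays",[(629,257.5),(632.7,191.6),(636.2,129.6),(639.4,71.8)])
# side gap & back gap profiles
for X in ([530,278,8],[570,280,8],[690,287,8]):
    u,v=proj("wrist",[X],T).round().astype(int)[0];print("row",v,u-10,[(int(b[v,c].sum()/3),int(b[v,c,2])-int(b[v,c,0])) for c in range(u-10,u+14)])
for X in ([707,225,8],[711,160,8],[714,100,8]):
    u,v=proj("wrist",[X],T).round().astype(int)[0];print("col",u,v-10,[(int(b[q,u].sum()/3),int(b[q,u,2])-int(b[q,u,0])) for q in range(v-10,min(v+14,400))])
```

```text
[[-9.98000e-01 -5.80000e-02 -0.00000e+00  5.43149e+02]
 [-5.80000e-02  9.98000e-01 -0.00000e+00  1.65300e+02]
 [ 0.00000e+00 -0.00000e+00 -1.00000e+00  2.77234e+02]
 [ 0.00000e+00  0.00000e+00  0.00000e+00  1.00000e+00]]
thick_roller_a 0.81 [602.6 256.6] [104.  45.] 3.3
thick_roller_a 0.74 [630.9 192.8] [153.  40.] 3.0
thick_roller_a 0.74 [635.6 128.4] [151.  40.] 2.9
slim_roller_a 0.64 [613.4  64.6] [ 44. 108.] 84.0
slim_roller_a 0.61 [635.1 129.6] [152.  40.] 3.9
slim_roller_a 0.54 [602.3 259.7] [105.  43.] 6.1
expected bays [(629, 257.5), (632.7, 191.6), (636.2, 129.6), (639.4, 71.8)]
row 164 406 [(121, 69), (121, 70), (121, 71), (121, 71), (120, 71), (120, 71), (122, 71), (122, 70), (122, 70), (109, 65), (76, 48), (32, 39), (31, 37), (50, 53), (68, 68), (74, 72), (71, 71), (71, 69), (66, 69), (66, 70), (68, 68), (69, 72), (76, 75), (78, 79)]
row 197 404 [(80, 81), (82, 83), (84, 82), (80, 82), (78, 81), (78, 78), (78, 78), (78, 79), (78, 79), (78, 79), (82, 81), (80, 84), (81, 82), (79, 82), (78, 79), (75, 77), (72, 75), (66, 67), (55, 56), (60, 59), (70, 69), (69, 71), (71, 72),
[... 294 characters left out ...]
, 0), (77, 2), (76, 1), (76, 3), (76, 1), (73, 0), (75, 2), (74, 2), (75, 2), (74, 1), (71, 3), (67, 28), (68, 76), (74, 77), (75, 76), (76, 74), (73, 73), (70, 72), (68, 70), (73, 73), (76, 78), (76, 77)]
col 310 284 [(129, 75), (126, 73), (125, 72), (121, 71), (121, 70), (119, 70), (119, 69), (119, 69), (112, 65), (70, 45), (30, 33), (33, 34), (37, 39), (49, 56), (67, 70), (70, 73), (71, 72), (72, 75), (76, 76), (77, 77), (75, 78), (76, 76), (74, 77), (76, 75)]
col 265 284 [(33, 0), (32, 0), (29, 3), (30, 0), (33, 0), (32, 1), (33, 2), (31, 2), (34, 2), (33, 2), (34, 2), (32, 1), (31, 2), (32, 0), (32, 1), (32, 0), (29, -1), (32, -1), (32, 1), (31, -1), (33, 0), (30, 1), (31, -1), (31, 0)]
```

Run:
```python
from h import *
T=np.load("T19.npy")
print("side",w("wrist",[(416,164)],10,T).round(1),w("wrist",[(419.2,164)],18,T).round(1))
print("back",w("wrist",[(310,292.9)],10,T).round(1),w("wrist",[(310,297.3)],18,T).round(1))
```

```text
side [[529.4 277.1  10. ]] [[528.1 278.4  18. ]]
back [[707.4 160.   10. ]] [[709.  160.3  18. ]]
```

```bash
python3 -c "
from rig import r
print(r.sign_off())"
```

```text
the job is handed in; nothing more can be done
None
```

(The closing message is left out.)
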